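# Fit the matching carrier on a tube rotator and lock it with its keyhole plate

## Task

Find the one tube carrier whose keyways match the two keys on the tube rotator's sloping spindle and fit it on the spindle, fully home on the deck. Then drop the keyhole plate over the spindle's head, slide it along until the neck is at the end of the slot, and leave it locked there, lying on the carrier. Leave the other two carriers and the other bench things where they are.

Things in the scene. Friction and masses are not known exactly. Their poses are not given: they have to be found in the camera images.
- rotator: Tube rotator, fixed to the bench: white housing 150 x 140 x 120 mm with a flat black deck 124 x 124 mm that slopes 25 degrees, low edge towards -x of its frame. Origin on the bench straight below spindle_root; z up. The carriers start on a thin flat black mat beside it.
- spindle_root (a point): Where the steel spindle's axis leaves the deck, 90 mm above the bench. z runs up the spindle, square to the deck (25 degrees from vertical, leaning to the rotator's -x). Shaft 20 mm in diameter to 31 mm up; two keys 8 mm wide, 16 mm out from the axis, along this frame's +x and +y, end 24 mm up. A stiff brake holds the spindle, turned by up to 0.5 rad; this frame turns with it.
- spindle_head (a point): Centre of the top of the spindle's head, on the axis 54 mm up from spindle_root; axes as there. The round head, 20 mm in diameter with a chamfered rim, reaches from 46 to 54 mm up; under it a neck 8 mm in diameter, from 34 to 46 mm up. With the carrier home, 10 mm is free between carrier and head.
- carrier_a: Loose white plastic carrier, 36 mm high, 180 g: octagonal flange 96 mm across flats, 8 mm thick, under a square boss 52 x 52 mm, sides along x and y. Through bore 23.4 mm across; two keyways a quarter turn apart, along +x and +y, 11 mm wide, reaching 18 mm from the axis. Origin at the centre of its underside, z up the bore. Home, the underside lies on the deck.
- carrier_b: Loose white plastic carrier, like carrier_a but with its two 11 mm keyways opposite one another, along its +x and -x.
- carrier_c: Loose white plastic carrier, like carrier_a but with a single 11 mm keyway, along its +x.
- plate: Loose steel keyhole plate lying flat, 86 x 44 x 5 mm (x from -21 to 65 mm), 100 g. Origin on the underside, centre of the 26 mm hole; from it a slot 12 mm wide runs along +x and ends at x = 30 mm. An upright tab to grip, 20 mm long in x, 8 mm thick in y, centred at x = 52 mm, rises to 30 mm above the underside.
- plate_lock (a point): Point of the plate on its underside at x = 26 mm, y = 0: where the spindle's axis is when the neck meets the end of the slot. Axes as the plate's.
- tube_rack: Bystander: green tube rack 70 x 130 x 30 mm with white tubes standing 14 mm above it; origin at the centre of its underside.
- reagent_jar: Bystander: low glass jar with a blue cap, 50 mm in diameter, 45 mm high; origin at the centre of its underside.
- wash_bottle: Bystander: white bottle 64 mm in diameter, 130 mm high; origin at the centre of its underside.
Not all that is in view belongs to the job. What is shaped like the carrier_a but brown is not meant. Of the things shaped like the rotator, the white one is meant.

How it is judged (in metres and radians):
On the way:
1. the matching carrier is fully home on the spindle, its keyways over the keys (z of carrier_a in the frame of spindle_root between -0.003 and 0.004 m and distance between carrier_a and spindle_root below 0.006 m and angle between the z axis of carrier_a and the z axis of spindle_root, either way round below 0.1 rad), for 0.2 s.
At the end, for the whole second after the job is handed in: carrier_a sits on the spindle: underside within 4 mm of the deck, within 6 mm of the root, square to 0.1 rad. The plate lies on it under the head, square to 0.15 rad, its lock point 33 to 42 mm up the spindle and within 5 mm of the axis in the root frame's x and in y. Both at rest (all of step 1 and z of plate_lock in the frame of spindle_root between 0.033 and 0.042 m and x of plate_lock in the frame of spindle_root between -0.005 and 0.005 m and y of plate_lock in the frame of spindle_root between -0.005 and 0.005 m and angle between the z axis of plate and the z axis of spindle_root, either way round below 0.15 rad and linear speed of each of plate, carrier_a below 0.01 m/s); the robot touches nothing.
It fails at once if another carrier was shifted by more than 40 mm (distance of any of carrier_b, carrier_c from where it was at the start of the episode above 0.04 m).
It fails at once if a bystander was shifted by more than 30 mm (distance of any of tube_rack, reagent_jar, wash_bottle from where it was at the start of the episode above 0.03 m).
It also fails if it takes over 67 s, if anything falls off the work surface, if the arm or the gripper's body presses on something with over 40 N, if the wrist force passes 120 N, or if a joint passes its speed limit or range.

## Robot

A 6-joint arm with a two-finger parallel gripper is mounted at the origin on the work surface. World frame = base frame: x ahead of the robot, y to its left, z up, the work surface at z = 0. Lengths are in mm, angles in degrees, forces in N, time in s.
With the tool pointing down it reaches from about 250 to 775 mm from the base axis. Payload 8.9 kg.
Tool frame: the origin (TCP) lies at the very end of the fingers, on their centre line; the grasp point (between the pads) lies ctrl.grip_point_offset behind it (ctrl.grip_point_offset is the distance from the TCP to the grasp point, in mm); z points along the fingers, y is the line along which they close (so a half turn about z gives the same grasp; the last joint's range is limited). The gripper opens to 85 mm and grips with 20 to 120 N. Pads are 22 mm wide; open, the fingers measure 114 mm over their backs; the gripper's body (76 mm by 85 mm) begins 54 mm behind the grasp point. The pads swing forward as they close: fully open they stand 13 mm farther back than shut.
Start: joints at [60.831, 16.656, -8.789, 64.555, 0, 82.019], TCP at [189.744, 489.511, 231.305] pointing down, gripper open.
Joint ranges: [-144.48, 144.48], [-52.06, 99.96], [-74.48, 78.29], [-112.23, 115.85], [-86.99, 84.42], [-180, 180]. Speed limits (degrees/s): [127.2, 127.2, 159.86, 180, 180, 180].

## Interface

Orientations are given as [roll, pitch, yaw] about the fixed x, y, z axes, in that order (R = Rz(yaw) Ry(pitch) Rx(roll)).
In Python, from bench import ctrl, imaging gives the robot as it stands.
- The arm moves only by the tool drive_tool, never from a script. Its argument "plan" is a list of rows, each an object with "delta_pos": the shift along the tool's x, y, z scaled (see below), a list of three; "turn": the turn, a rotation vector about the tool's x, y, z scaled (see below), a list of three. In form: [{"delta_pos": [dx, dy, dz], "turn": [ax, ay, az]}, ...]. A call has exactly 10 rows; each row is the pose to reach, as a shift and turn from the pose commanded when the call began, along the tool's axes at that moment; what a row does not reach only later rows make up. The controller multiplies each number of a shift by 0.2 m and each number of a turn by 45 degrees. A row lasts 1/12 s, in which the tool goes at most 41.7 mm and 7.16 degrees, less where a joint would pass 70% of its speed; a pose out of reach is approached as far as the arm can. A call with a number of a shift or a turn outside -1 to 1 is refused whole. A call with a gripper value outside its range is refused whole. "hand" is the opening, from 0 (shut) to 1 (fully open), set as the call begins (left out, the last holds). The fingers move at their own pace and stop on an object; the grip force is fixed at half the most. Time passes only in rows, so rows that repeat a pose let the fingers close, or fill a call up. It gives the time, the measured TCP pose, the force, the opening and the grip force at its end, in the units of the state.
- ctrl.sense(): the state, without advancing time (a new reading comes with each control period).
- imaging.snapshot(name): name is "scene" or "top"; returns a dict with "color" (400x640x3 uint8, red, green, blue), "z_map" (400x640 float32, mm along the optical axis (not along the pixel's ray), 0 where there is no reading), "fovy" (degrees; the focal length in pixels is half the picture's height over the tangent of half this angle, whatever the lens; pixels are square), "cx", "cy" (the principal point, pixels), "world_from_camera" (4x4, takes a point from camera to world coordinates). Camera axes: x right, y down, z forward; pixel columns grow to the right and rows downward; lengths in mm; the calibration is good to about 2 mm. A picture is of the moment at which its call begins.
- ctrl.sign_off(): hands the job in; it is judged then, once.
The state is a dict: "time": time; "joint_positions": joint angles; "joint_velocities": joint speeds; "joint_efforts": joint torques, N m; "ee_pos": TCP position; "tool_rot": TCP orientation; "ft_force": force on the tool from outside, world axes, zero at the start; "torque": the same for the moment, N m; "opening": opening from 0.0 (shut) to 1.0 (fully open); "grip_force": force on a finger pad.
Only numpy, scipy, OpenCV 4.12 (cv2) and the standard library are available. Lean on these libraries where they do the work, as an engineer would, in place of code of your own. Each camera call takes 0.05 s, during which the arm holds its last target. There are 200 camera calls.

## Working session

There is one attempt and no reset: what is moved stays moved. The work goes in short steps, Python scripts to look and compute and a tool call to move; the robot and the scene stay as the last step left them, time stands still between calls to the robot, and variables do not carry over. Pictures are saved under pics/ and viewed, at most 11 in all, crops included, and the job is handed in when it is done.

Besides the shell and the picture viewer there is one more tool, called after "Request:" as name([rows], argument=value, ...), one row to a line, values as JSON. drive_tool: Moves the arm, as the interface text tells. Its arguments: {"type":"object","properties":{"plan":{"type":"array","items":{"type":"object","properties":{"delta_pos":{"type":"array","items":{"type":"number"}},"turn":{"type":"array","items":{"type":"number"}}}}},"hand":{"type":"number"}},"required":["plan"]}

```bash
ls; mkdir -p pics; cat > h.py <<'E'
import numpy as np, cv2
from scipy.spatial.transform import Rotation as R
from bench import ctrl, imaging
def shot(n):
    s=imaging.snapshot(n); s['f']=200/np.tan(np.radians(s['fovy']/2)); return s
def cloud(s):
    z=s['z_map']; v,u=np.mgrid[:400,:640]
    P=np.stack([(u-s['cx'])/s['f']*z,(v-s['cy'])/s['f']*z,z],-1)
    T=s['world_from_camera']; return P@T[:3,:3].T+T[:3,3]
def ray(s,u,v,h):
    T=s['world_from_camera']; d=T[:3,:3]@np.array([(u-s['cx'])/s['f'],(v-s['cy'])/s['f'],1]); o=T[:3,3]
    return o+d*(h-o[2])/d[2]
def save(name,c,k=1):
    cv2.imwrite('pics/'+name,cv2.resize(c[...,::-1],None,fx=k,fy=k,interpolation=cv2.INTER_NEAREST))
E
python3 - <<'E'
from h import *
a=shot('scene');b=shot('top')
for s in(a,b): print(s['fovy'],s['cx'],s['cy'],s['f'],s['world_from_camera'].round(3).tolist(), (s['z_map']>0).mean())
save('scene0.png',a['color']);save('top0.png',b['color'])
np.savez('s0.npz',a=a['color'],b=b['color'])
print(ctrl.sense(),ctrl.grip_point_offset)
E
```

```text
pics
48.69447721244832 315.8386597928746 191.895089779263 441.9789533026173 [[-0.383, 0.786, -0.486, 1167.012], [0.924, 0.322, -0.208, 290.262], [-0.007, -0.529, -0.849, 1214.109], [0.0, 0.0, 0.0, 1.0]] 0.99605078125
49.12558179268376 322.6019573346207 194.70677383301165 437.58847310525186 [[0.0, -0.988, 0.155, 346.171], [-1.0, 0.0, 0.002, 56.44], [-0.002, -0.155, -0.988, 1355.107], [0.0, 0.0, 0.0, 1.0]] 0.9961875
{'time': 0.1, 'joint_positions': array([ 6.08315891e+01,  1.66829442e+01, -8.82556900e+00,  6.45539495e+01,
       -1.53394003e-03,  8.20187224e+01]), 'joint_velocities': array([-0.05288751, -0.0177271 ,  0.13024071, -0.04401488,  0.04827057,
       -0.00985831]), 'joint_efforts': array([ 5.98615388e-04, -5.37976742e+01,  3.31918609e+01,  9.28982045e-03,
       -3.08702056e-04, -8.52432066e-06]), 'ee_pos': array([189.56343756, 489.18138389, 230.82237683]), 'tool_rot': array([-1.79937929e+02, -7.15383702e-03,  1.58812864e+02]), 'ft_force': array([ 0.56040622,  0.85055702, -0.54836006]), 'torque': array([-0.00848899,  0.03671159, -0.00556685]), 'grip_force': 0.0, 'opening': 0.9975684483228346} 18.700000000000003
```

View pics/scene0.png

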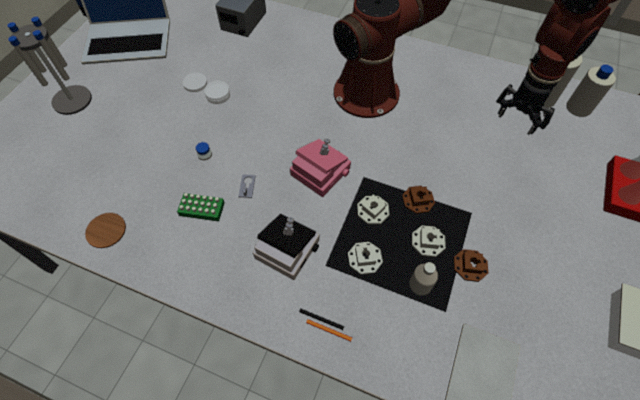

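View pics/top0.png

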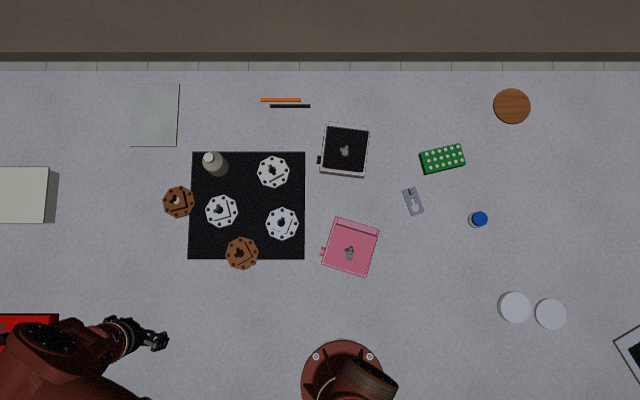

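The scene shows three white carriers at top-view pixels (272,171), (222,210) and (282,223), with brown decoys at (178,201) and (241,253). The white rotator is at (345,150) with a pink decoy at (350,247), and the plate is at (412,200). I'll take one close crop of the candidates to check the choice.

```bash
python3 - <<'E'
from h import *
z=np.load('s0.npz');a=z['a'];b=z['b']
f=lambda im,u,v,r=25,k=260:cv2.resize(im[v-r:v+r,u-r:u+r],(k,k),interpolation=cv2.INTER_CUBIC)
top=np.hstack([f(b,272,171),f(b,222,210),f(b,282,223)])
bot=np.hstack([f(b,345,150,30),f(b,412,200),f(a,288,240,34)])
cv2.imwrite('pics/crop.png',np.vstack([top,bot])[...,::-1])
E
```

```text
(no output)
```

View pics/crop.png

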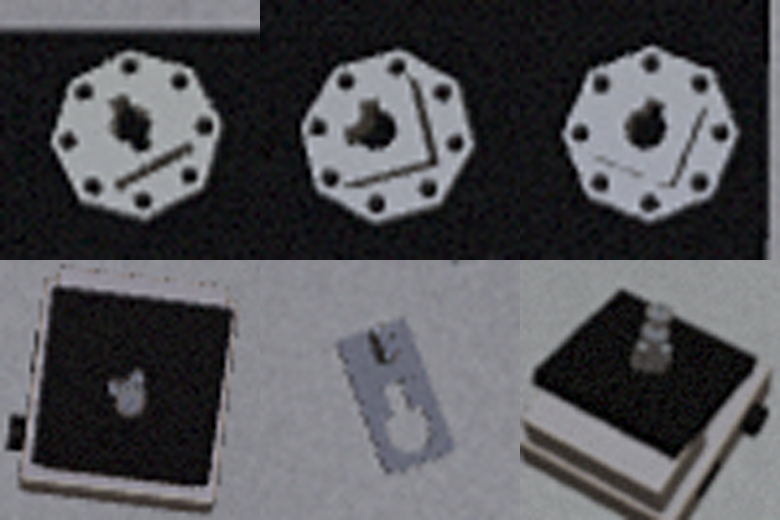

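The top-view crops settle it. The carrier at (222,210) has keyways up and left, a quarter turn apart, so it is carrier_a. The one at (272,171) has opposite keyways and the one at (282,223) has a single keyway. The spindle keys point roughly up-right and left in the rotator crop, and the plate's tab is at its upper-left end. Next I measure with averaged depth.

```bash
cat >> h.py <<'E'
def avg(n,k):
    ss=[shot(n) for _ in range(k)]; s=ss[0]
    s['color']=np.mean([q['color'] for q in ss],0).astype(np.uint8)
    s['z_map']=np.median([q['z_map'] for q in ss],0); return s
E
python3 - <<'E'
from h import *
import pickle
A=avg('scene',8);B=avg('top',8); pickle.dump((A,B),open('ab.pkl','wb'))
PA,PB=cloud(A),cloud(B)
def win(P,c,r): return P[np.linalg.norm(P[...,:2]-c,axis=-1)<r]
# carrier a
for nm,(u,v) in dict(b=(272,171),a=(222,210),c=(282,223)).items():
  c=ray(B,u,v,36)[:2]
  for s,P in(('A',PA),('B',PB)):
    q=win(P,c,60); t=q[(q[:,2]>29)&(q[:,2]<42)]; 
    r=cv2.minAreaRect(t[:,:2].astype(np.float32)); print(nm,s,len(t),t[:,2].mean().round(1),np.round(r[0],1),np.round(r[1],1),round(r[2],1))
# plate
c=ray(B,412,200,5)[:2]
for s,P in(('A',PA),('B',PB)):
    q=win(P,c,70); print('plate z hist',s,np.histogram(q[:,2],bins=[-5,-2,0,2,3,4,5,6,8,12,20,26,28,30,32,36]))
# deck
c=ray(B,345,150,95)[:2]
for s,P,I in(('A',PA,A),('B',PB,B)):
    m=(np.linalg.norm(P[...,:2]-c,axis=-1)<60)&(P[...,2]>55)&(I['color'].max(-1)<45)
    q=P[m]
    for _ in range(4):
        o=q.mean(0);n=np.linalg.svd(q-o,full_matrices=False)[2][2];n*=np.sign(n[2]);d=(q-o)@n;q=q[abs(d)<3]
    print('deck',s,len(q),o.round(1),n.round(4),'tilt',np.degrees(np.arccos(n[2])).round(2),'az',np.degrees(np.arctan2(n[1],n[0])).round(2),'rms',d.std().round(2))
E
```

```text
b A 275 36.7 [630.  213.2] [52.8 52. ] 29.1
b B 229 35.4 [633.4 216.5] [52.7 51.8] 28.8
a A 264 36.6 [505.8 371.5] [53.1 52.5] 17.1
a B 245 35.4 [509.1 374.6] [52.6 52.3] 14.9
c A 242 36.8 [466.5 183.1] [53. 53.] 68.3
c B 246 35.5 [469.8 186.1] [51.8 52.1] 67.6
plate z hist A (array([  0,  33, 494, 301, 122,  32,  45, 143,  30,   5,   5,   1,   4,
         9,   2]), array([-5, -2,  0,  2,  3,  4,  5,  6,  8, 12, 20, 26, 28, 30, 32, 36]))
plate z hist B (array([150, 713, 363,  43,  85,  95,  55,  23,   3,   4,   3,   2,  12,
         2,   0]), array([-5, -2,  0,  2,  3,  4,  5,  6,  8, 12, 20, 26, 28, 30, 32, 36]))
deck A 866 [686.1  -5.9  94.5] [-0.4159  0.056   0.9077] tilt 24.81 az 172.33 rms 0.7
deck B 1275 [680.7  -7.6  88.6] [-0.4188  0.0547  0.9064] tilt 24.98 az 172.56 rms 1.07
```

```bash
python3 - <<'E'
from h import *
import pickle
A,B=pickle.load(open('ab.pkl','rb'))
az=np.radians(172.45);n=np.array([np.sin(np.radians(25))*np.cos(az),np.sin(np.radians(25))*np.sin(az),np.cos(np.radians(25))])
X=-np.array([n[0],n[1],0]);X=X-n*(X@n);X/=np.linalg.norm(X);Y=np.cross(n,X);Q=np.array([X,Y,n])
for s,I,o in(('A',A,[686.1,-5.9,94.5]),('B',B,[680.7,-7.6,88.6])):
    o=np.array(o);P=cloud(I);L=(P-o)@Q.T
    m=(abs(L[...,0])<55)&(abs(L[...,1])<55)&(L[...,2]>-5)
    w=m&(L[...,2]>7)
    # deck outline
    c=L[m&(I['z_map']>0)]
    print(s,'n',w.sum())
    h=L[w&(L[...,2]>47)];print(' head',len(h),h.mean(0).round(1),h[:,2].max().round(1))
    k=L[w&(L[...,2]<40)]
    vu=np.argwhere(w)
    if s=='B':
      for (v,u) in vu: print((u,v),L[v,u].round(0).astype(int),I['color'][v,u].mean().round(0),end='; ')
      print();print(I['color'][138:166,330:362].mean(-1).astype(int))
    # deck edges: black pixels region at deck
    d=(abs(L[...,2])<4)&(I['color'].max(-1)<50)&(np.linalg.norm(L,axis=-1)<110)
    p=L[d][:,:2].astype(np.float32);print(' deckrect',cv2.minAreaRect(p))
E
```

```text
A n 127
 head 31 [-3.4 -2.8 51.8] 54.7
 deckrect ((-4.268848419189453, -1.8258171081542969), (119.97537231445312, 119.41409301757812), 0.33562809228897095)
B n 64
 head 37 [ 2.6  1.4 52.4] 56.5
(np.int64(346), np.int64(145)) [18 -1 20] 63.0; (np.int64(347), np.int64(145)) [17 -4 13] 54.0; (np.int64(345), np.int64(146)) [15  2 23] 70.0; (np.int64(346), np.int64(146)) [16 -1 22] 107.0; (np.int64(347), np.int64(146)) [16 -4 24] 97.0; (np.int64(340), np.int64(147)) [ 9 16 15] 39.0; (np.int64(341), np.int64(147)) [ 9 13 13] 49.0; (np.int64(343), np.int64(147)) [ 9  7 10] 48.0; (np.int64(344), np.int64(147)) [11  4 19] 52.0; (np.int64(345), np.int64(147)) [13  2 24] 105.0; (np.int64(346), np.int64(147)) [13 -1 24] 112.0; (np.int64(347), np.int64(147)) [13 -4 24] 127.0; (np.int64(340), np.int64(148)) [ 7 16 23] 88.0; (np.int64(341), np.int64(148)) [ 8 13 22] 93.0; (np.int64(342), np.int64(148)) [ 8 10 21] 63.0; (np.int64(343), np.int64(148)) [10  7 32] 75.0; (np.int64(344), np.int64(148)) [10  4 31] 101.0; (np.int64(345), np.int64(148)) [11  1 33] 101.0; (np.int64(346), np.int64(148)) [11 -
[... 5335 characters left out ...]
  16  16  15  17  17  18  19  15  17  18  18  18  18]
 [ 19  15  18  16  17  15  17  17  16  15  16  16  17  16  18  17  17  20
   16  19  17  18  15  19  17  17  18  17  17  18  18  17]
 [ 19  16  16  17  18  15  16  16  18  17  15  17  14  16  17  15  16  16
   14  15  16  17  17  14  15  15  16  16  16  21  17  17]
 [ 18  17  14  18  16  17  14  13  17  16  14  16  16  17  15  15  19  15
   18  18  17  16  17  16  18  18  14  15  20  15  16  17]
 [ 19  16  16  18  18  17  18  14  19  16  14  15  17  16  16  19  18  15
   15  20  16  17  20  17  15  18  17  17  18  17  18  14]]
 deckrect ((2.0317764282226562, 0.8975639343261719), (124.01019287109375, 121.98189544677734), 0.294523149728775)
```

```bash
cat >> h.py <<'E'
az=np.radians(172.45);n=np.array([np.sin(np.radians(25))*np.cos(az),np.sin(np.radians(25))*np.sin(az),np.cos(np.radians(25))])
X=-np.array([n[0],n[1],0]);X=X-n*(X@n);X/=np.linalg.norm(X);Y=np.cross(n,X);Q=np.array([X,Y,n])
def rayp(s,uv,p,nn):
    T=s['world_from_camera'];uv=np.atleast_2d(uv); d=np.c_[(uv[:,0]-s['cx'])/s['f'],(uv[:,1]-s['cy'])/s['f'],np.ones(len(uv))]@T[:3,:3].T;o=T[:3,3]
    return o+d*(((p-o)@nn)/(d@nn))[:,None]
E
python3 - <<'E'
from h import *
import pickle
A,B=pickle.load(open('ab.pkl','rb'))
for s,I,o in(('A',A,[686.1,-5.9,94.5]),('B',B,[680.7,-7.6,88.6])):
    o=np.array(o);P=cloud(I)
    g=cv2.resize(I['color'].mean(-1).astype(np.float32),None,fx=4,fy=4,interpolation=cv2.INTER_LINEAR)
    L=(P-o)@Q.T
    # deck outline from colour on the deck plane -> centre
    m=((I['color'].max(-1)<50)&(abs(L[...,2])<5)&(np.linalg.norm(L,axis=-1)<105)).astype(np.uint8)
    c=max(cv2.findContours(m,cv2.RETR_EXTERNAL,cv2.CHAIN_APPROX_NONE)[0],key=cv2.contourArea)[:,0]
    D=(rayp(I,c.astype(float),o,n)-o)@Q.T
    print(s,'deck',cv2.minAreaRect(D[:,:2].astype(np.float32)), 'mid',(D.max(0)+D.min(0))/2)
    # head centre: bright pixels >47
    for lo,hi,pl in((47,60,54),(19,28,24)):
        w=(L[...,2]>lo)&(L[...,2]<hi)&(abs(L[...,0])<30)&(abs(L[...,1])<30)
        uv=np.argwhere(w)[:,::-1].astype(float);H=(rayp(I,uv,o+n*pl,n)-o)@Q.T
        if pl==54: cen=H[:,:2].mean(0);print(' head mean',cen.round(2),'minmaxmid',((H.max(0)+H.min(0))/2)[:2].round(2),np.ptp(H,0).round(1), 'enc',cv2.minEnclosingCircle(H[:,:2].astype(np.float32)))
        else:
            q=H[:,:2]-cen; r=np.hypot(*q.T);a=np.degrees(np.arctan2(q[:,1],q[:,0]))
            for nm,c0 in(('x',-13),('y',77)):
                k=(abs(a-c0)<35)&(r>8.5)&(r<20); print(nm,k.sum(),q[k].mean(0).round(1),np.degrees(np.arctan2(*q[k].mean(0)[::-1])).round(1))
    # world pos of root estimate
    print(' root(world)',(o+Q.T@np.r_[cen,0]).round(1))
E
```

```text
A deck ((-2.0868911743164062, -1.1973037719726562), (123.82584381103516, 120.76445007324219), 0.06203388422727585) mid [-2.11309769e+00 -1.18540373e+00 -3.54633836e-14]
 head mean [-0.91 -1.74] minmaxmid [-0.97 -2.56] [20.3 19.3  0. ] enc ((-0.12366946041584015, -1.4846272468566895), 11.23054313659668)
x 6 [11.5 -3.2] -15.4
y 6 [ 0.8 11.2] 86.0
 root(world) [685.1  -7.5  94.1]
B deck ((2.316631317138672, 0.9109573364257812), (123.39570617675781, 121.96888732910156), 0.2567402720451355) mid [ 2.12319236e+00  7.74721467e-01 -8.19790032e-14]
 head mean [2.91 1.4 ] minmaxmid [3.11 1.54] [18.3 15.7  0. ] enc ((3.1029863357543945, 1.5193595886230469), 9.65727424621582)
x 9 [11.2 -2.2] -11.0
y 7 [ 2.6 11.9] 77.8
 root(world) [683.5  -6.6  89.8]
```

```bash
cat >> h.py <<'E'
def delta(pos,Rt):
    s=ctrl.sense();Rc=R.from_euler('xyz',s['tool_rot'],degrees=True);Rt=Rt if isinstance(Rt,R) else R.from_euler('xyz',Rt,degrees=True)
    d=Rc.inv().apply(np.array(pos)-s['ee_pos']);w=(Rc.inv()*Rt).as_rotvec(degrees=True)
    print('t',round(s['time'],2),'mm',d.round(1),'deg',w.round(2),'-> delta_pos',(d/200).round(4).tolist(),'turn',(w/45).round(4).tolist(),'rows>=',round(max(np.linalg.norm(d)/41.7,np.linalg.norm(w)/7.16),1))
E
python3 - <<'E'
from h import *
import pickle
A,B=pickle.load(open('ab.pkl','rb'))
print('bottle',ray(B,213,157,130))
delta([350,430,200],[180,0,180]);delta([507.5,373,200],[180,0,196])
E
```

```text
bottle [648.70350889 374.21224246 130.        ]
t 0.9 mm [-170.9    2.4   31.3] deg [ -0.    -0.   -21.19] -> delta_pos [-0.8546, 0.0122, 0.1566] turn [-0.0, -0.0, -0.4709] rows>= 4.2
t 0.9 mm [-338.4    6.2   31.3] deg [ -0.    -0.   -37.19] -> delta_pos [-1.6919, 0.0312, 0.1566] turn [-0.0, -0.0, -0.8265] rows>= 8.2
```

Request:
drive_tool([
  {"delta_pos": [-0.17, 0, 0.03], "turn": [0, 0, -0.09]},
  {"delta_pos": [-0.34, 0, 0.06], "turn": [0, 0, -0.18]},
  {"delta_pos": [-0.51, 0.01, 0.09], "turn": [0, 0, -0.27]},
  {"delta_pos": [-0.68, 0.01, 0.12], "turn": [0, 0, -0.36]},
  {"delta_pos": [-0.85, 0.01, 0.16], "turn": [0, 0, -0.45]},
  {"delta_pos": [-0.95, 0.015, 0.16], "turn": [0, 0, -0.56]},
  {"delta_pos": [-1, 0.02, 0.16], "turn": [0, 0, -0.68]},
  {"delta_pos": [-1, 0.02, 0.16], "turn": [0, 0, -0.8265]},
  {"delta_pos": [-1, 0.02, 0.16], "turn": [0, 0, -0.8265]},
  {"delta_pos": [-1, 0.02, 0.16], "turn": [0, 0, -0.8265]},
], hand=1)

```text
time: 1.73
ee_pos: [377.6, 420.9, 199.2]
tool_rot: [-180.0, -0.0, -164.2]
ft_force: [0.3, 0.1, 0.5]
opening: 1.004
grip_force: 0.0
```

```bash
python3 - <<'E'
from h import *
delta([507.5,373,110],[180,0,196])
E
```

```text
t 1.73 mm [-112.   -81.4   89.2] deg [-0.   -0.02 -0.2 ] -> delta_pos [-0.56, -0.4071, 0.446] turn [-0.0, -0.0004, -0.0045] rows>= 3.9
```

Request:
drive_tool([
  {"delta_pos": [-0.1, -0.07, 0.05], "turn": [0, 0, 0]},
  {"delta_pos": [-0.2, -0.14, 0.1], "turn": [0, 0, 0]},
  {"delta_pos": [-0.3, -0.21, 0.15], "turn": [0, 0, 0]},
  {"delta_pos": [-0.4, -0.29, 0.2], "turn": [0, 0, 0]},
  {"delta_pos": [-0.5, -0.36, 0.28], "turn": [0, 0, 0]},
  {"delta_pos": [-0.56, -0.407, 0.36], "turn": [0, 0, -0.0045]},
  {"delta_pos": [-0.56, -0.407, 0.446], "turn": [0, 0, -0.0045]},
  {"delta_pos": [-0.56, -0.407, 0.446], "turn": [0, 0, -0.0045]},
  {"delta_pos": [-0.56, -0.407, 0.446], "turn": [0, 0, -0.0045]},
  {"delta_pos": [-0.56, -0.407, 0.446], "turn": [0, 0, -0.0045]},
])

```text
time: 2.57
ee_pos: [507.4, 374.3, 111.1]
tool_rot: [180.0, 0.0, -163.8]
ft_force: [0.4, 0.3, 0.1]
opening: 1.001
grip_force: 0.0
```

```bash
python3 - <<'E'
from h import *
A=avg('scene',2);B=avg('top',2)
a=A['color'];b=B['color']
f=lambda im,u,v,r=35,k=390:cv2.resize(im[v-r:v+r,u-r:u+r],(k,k),interpolation=cv2.INTER_CUBIC)
cv2.imwrite('pics/g1.png',np.hstack([f(b,222,205),f(a,430,232)])[...,::-1])
delta([507.5,373,11],[180,0,196])
E
```

```text
t 2.77 mm [  0.9  -1.2 100.3] deg [0.02 0.1  0.22] -> delta_pos [0.0045, -0.0058, 0.5016] turn [0.0006, 0.0022, 0.005] rows>= 2.4
```

View pics/g1.png

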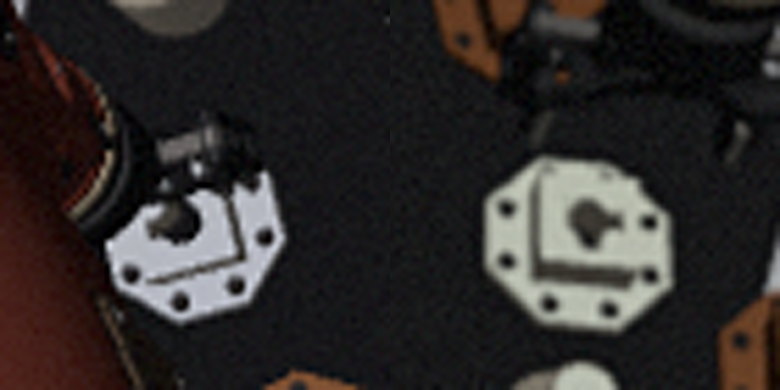

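```bash
cat >> h.py <<'E'
def proj(s,p):
    T=s['world_from_camera'];c=(np.atleast_2d(p)-T[:3,3])@T[:3,:3];return np.c_[c[:,0]/c[:,2]*s['f']+s['cx'],c[:,1]/c[:,2]*s['f']+s['cy']]
E
python3 - <<'E'
from h import *
import pickle
A,B=pickle.load(open('ab.pkl','rb'))
s=ctrl.sense();Rc=R.from_euler('xyz',s['tool_rot'],degrees=True)
p=s['ee_pos']+Rc.apply([[0,-47,-13],[0,47,-13],[0,0,0],[0,0,99]])
for I,c in((A,(430,232)),(B,(222,205))): print(((proj(I,p)-c)*390/70+195).round(0).tolist())
E
```

```text
[[141.0, 134.0], [331.0, 151.0], [230.0, 155.0], [189.0, 241.0]]
[[226.0, 174.0], [47.0, 225.0], [143.0, 203.0], [188.0, 226.0]]
```

The view matches: in the right crop the fingers straddle the boss of carrier_a, at (540,130) and (735,145). Going down.

Request:
drive_tool([
  {"delta_pos": [0, 0, 0.1], "turn": [0, 0, 0.005]},
  {"delta_pos": [0, 0, 0.2], "turn": [0, 0, 0.005]},
  {"delta_pos": [0.004, -0.006, 0.3], "turn": [0, 0, 0.005]},
  {"delta_pos": [0.004, -0.006, 0.36], "turn": [0, 0, 0.005]},
  {"delta_pos": [0.004, -0.006, 0.4], "turn": [0, 0, 0.005]},
  {"delta_pos": [0.004, -0.006, 0.43], "turn": [0, 0, 0.005]},
  {"delta_pos": [0.004, -0.006, 0.46], "turn": [0, 0, 0.005]},
  {"delta_pos": [0.004, -0.006, 0.48], "turn": [0, 0, 0.005]},
  {"delta_pos": [0.004, -0.006, 0.5], "turn": [0, 0, 0.005]},
  {"delta_pos": [0.004, -0.006, 0.5], "turn": [0, 0, 0.005]},
])

```text
time: 3.6
ee_pos: [507.3, 372.2, 9.8]
tool_rot: [-180.0, -0.0, -164.0]
ft_force: [-0.2, -0.4, 0.2]
opening: 1.003
grip_force: 0.0
```

Request:
drive_tool([
  {"delta_pos": [0, 0, 0], "turn": [0, 0, 0]},
  {"delta_pos": [0, 0, 0], "turn": [0, 0, 0]},
  {"delta_pos": [0, 0, 0], "turn": [0, 0, 0]},
  {"delta_pos": [0, 0, 0], "turn": [0, 0, 0]},
  {"delta_pos": [0, 0, 0], "turn": [0, 0, 0]},
  {"delta_pos": [0, 0, 0], "turn": [0, 0, 0]},
  {"delta_pos": [0, 0, 0], "turn": [0, 0, 0]},
  {"delta_pos": [0, 0, 0], "turn": [0, 0, 0]},
  {"delta_pos": [0, 0, 0], "turn": [0, 0, 0]},
  {"delta_pos": [0, 0, 0], "turn": [0, 0, 0]},
], hand=0)

```text
time: 4.43
ee_pos: [507.8, 372.5, 10.9]
tool_rot: [180.0, 0.1, -164.0]
ft_force: [-1.1, 0.1, 6.7]
opening: 0.598
grip_force: 64.2
```

```bash
cat >> h.py <<'E'
def Rtool(th):
    t=np.radians(th);cx=np.cos(t)*X+np.sin(t)*Y
    return R.from_matrix(np.array([-cx,np.cross(-n,-cx),-n]).T)
E
python3 - <<'E'
from h import *
print(Rtool(-12).as_euler('xyz',degrees=True),n)
delta([507.8,372.5,200],[180,0,196])
delta([590,180,220],Rtool(-12))
E
```

```text
[174.46243432  24.41752993 159.2509594 ] [-0.41895441  0.05552838  0.90630779]
t 4.43 mm [  -0.2    0.  -189.1] deg [ 0.02  0.07 -0.02] -> delta_pos [-0.001, 0.0002, -0.9456] turn [0.0005, 0.0016, -0.0004] rows>= 4.5
t 4.43 mm [ -26.2 -207.6 -209.2] deg [  2.59 -25.21  34.95] -> delta_pos [-0.1312, -1.0382, -1.0458] turn [0.0577, -0.5602, 0.7767] rows>= 7.1
```

Request:
drive_tool([
  {"delta_pos": [0, 0, -0.03], "turn": [0, 0, 0]},
  {"delta_pos": [0, 0, -0.1], "turn": [0, 0, 0]},
  {"delta_pos": [0, 0, -0.2], "turn": [0, 0, 0]},
  {"delta_pos": [0, 0, -0.33], "turn": [0, 0, 0]},
  {"delta_pos": [0, 0, -0.46], "turn": [0, 0, 0]},
  {"delta_pos": [0, 0, -0.6], "turn": [0, 0, 0]},
  {"delta_pos": [0, 0, -0.72], "turn": [0, 0, 0]},
  {"delta_pos": [0, 0, -0.82], "turn": [0, 0, 0]},
  {"delta_pos": [0, 0, -0.9], "turn": [0, 0, 0]},
  {"delta_pos": [0, 0, -0.95], "turn": [0, 0, 0]},
])

```text
time: 5.27
ee_pos: [507.7, 372.4, 202.3]
tool_rot: [180.0, 0.1, -164.0]
ft_force: [1.0, 0.1, -1.7]
opening: 0.596
grip_force: 63.3
```

```bash
python3 - <<'E'
from h import *
delta([590,180,220],Rtool(-12))
E
```

```text
t 5.27 mm [ -26.1 -207.6  -17.7] deg [  2.61 -25.17  34.95] -> delta_pos [-0.1307, -1.0382, -0.0886] turn [0.058, -0.5594, 0.7767] rows>= 6.0
```

Request:
drive_tool([
  {"delta_pos": [-0.01, -0.06, -0.02], "turn": [0.005, -0.05, 0.07]},
  {"delta_pos": [-0.02, -0.16, -0.04], "turn": [0.01, -0.11, 0.15]},
  {"delta_pos": [-0.04, -0.28, -0.06], "turn": [0.02, -0.17, 0.23]},
  {"delta_pos": [-0.05, -0.4, -0.08], "turn": [0.025, -0.22, 0.31]},
  {"delta_pos": [-0.07, -0.52, -0.09], "turn": [0.03, -0.28, 0.39]},
  {"delta_pos": [-0.08, -0.64, -0.09], "turn": [0.035, -0.34, 0.47]},
  {"delta_pos": [-0.1, -0.76, -0.09], "turn": [0.04, -0.4, 0.56]},
  {"delta_pos": [-0.11, -0.88, -0.09], "turn": [0.05, -0.46, 0.64]},
  {"delta_pos": [-0.12, -0.96, -0.09], "turn": [0.055, -0.52, 0.72]},
  {"delta_pos": [-0.13, -1, -0.09], "turn": [0.058, -0.56, 0.777]},
])

```text
time: 6.1
ee_pos: [586.7, 184.9, 217.3]
tool_rot: [174.6, 24.4, 159.0]
ft_force: [-0.2, 0.9, -2.6]
opening: 0.602
grip_force: 63.3
```

```bash
python3 - <<'E'
from h import *
print(ctrl.sense()['joint_positions'])
root=np.array([684,-7,90.])
delta(root+n*110,Rtool(-12))
E
```

```text
[ 15.85650031  10.81212166 -25.11716359  31.00287228  -9.8364162
  33.67703469]
t 6.1 mm [ -92.8 -161.2   57.4] deg [-0.2   0.01 -0.24] -> delta_pos [-0.464, -0.8061, 0.2871] turn [-0.0044, 0.0003, -0.0053] rows>= 4.7
```

Request:
drive_tool([
  {"delta_pos": [-0.04, -0.07, 0.01], "turn": [0, 0, 0]},
  {"delta_pos": [-0.1, -0.17, 0.03], "turn": [0, 0, 0]},
  {"delta_pos": [-0.16, -0.28, 0.06], "turn": [0, 0, 0]},
  {"delta_pos": [-0.23, -0.4, 0.1], "turn": [0, 0, 0]},
  {"delta_pos": [-0.3, -0.52, 0.15], "turn": [0, 0, 0]},
  {"delta_pos": [-0.36, -0.63, 0.2], "turn": [0, 0, 0]},
  {"delta_pos": [-0.42, -0.72, 0.25], "turn": [-0.004, 0, -0.005]},
  {"delta_pos": [-0.45, -0.78, 0.28], "turn": [-0.004, 0, -0.005]},
  {"delta_pos": [-0.464, -0.806, 0.287], "turn": [-0.004, 0, -0.005]},
  {"delta_pos": [-0.464, -0.806, 0.287], "turn": [-0.004, 0, -0.005]},
])

```text
time: 6.93
ee_pos: [639.0, 0.5, 189.5]
tool_rot: [174.5, 24.3, 159.4]
ft_force: [0.3, 0.1, -1.3]
opening: 0.594
grip_force: 63.3
```

```bash
python3 - <<'E'
from h import *
import pickle
A=avg('scene',4);B=avg('top',4);pickle.dump((A,B),open('ab2.pkl','wb'))
a=A['color'];b=B['color']
s=ctrl.sense();print(s['ee_pos'],s['tool_rot'])
for I in(A,B):print(proj(I,[s['ee_pos'],s['ee_pos']-10.9*n,[684,-7,90],np.array([684,-7,90])+54*n]).round(1).tolist())
f=lambda im,u,v,r=40,k=390:cv2.resize(im[v-r:v+r,u-r:u+r],(k,k),interpolation=cv2.INTER_CUBIC)
cv2.imwrite('pics/g2.png',np.hstack([f(b,342,150),f(a,285,235)])[...,::-1])
E
```

```text
[639.49230469   2.39386495 190.62958294] [174.45966888  24.40418455 159.57124672]
[[294.6, 204.6], [293.9, 207.7], [286.9, 234.0], [290.2, 219.6]]
[[343.3, 154.9], [343.4, 154.2], [344.9, 148.6], [344.7, 151.9]]
```

View pics/g2.png

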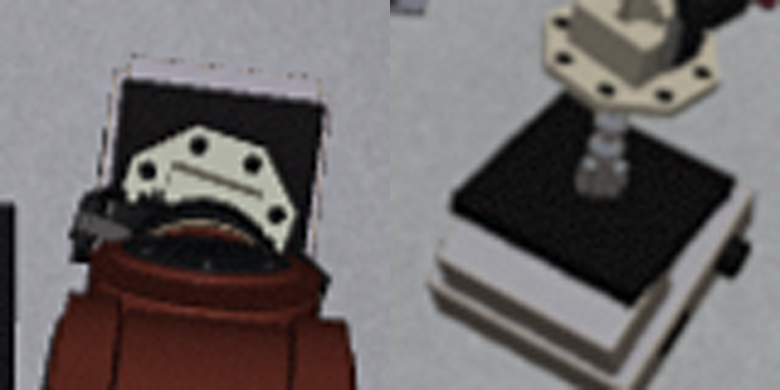

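The left crop (top) shows the carrier held square over the deck, with its keyed side hidden under the wrist. The right crop (scene) shows the flange above the spindle at (610,130). I'll measure the flange holes against the spindle in each camera.

```bash
cat >> h.py <<'E'
def holes(I,c,F,rlo=30,rhi=48):
    # F rows = carrier x,y,z axes ; c = point on flange-top plane at axis. Returns hole centroids in carrier xy
    g=cv2.resize(I['color'].mean(-1).astype(np.float32),None,fx=6,fy=6,interpolation=cv2.INTER_CUBIC)
    v,u=np.mgrid[:g.shape[0],:g.shape[1]];uv=np.stack([(u+.5)/6-.5,(v+.5)/6-.5],-1)
    u0,v0=proj(I,c)[0];sl=np.s_[int(v0*6)-180:int(v0*6)+180,int(u0*6)-180:int(u0*6)+180]
    gg=g[sl];L=(rayp(I,uv[sl].reshape(-1,2),c,F[2])-c)@F.T
    L=L.reshape(360,360,3);r=np.hypot(L[...,0],L[...,1])
    m=(gg<0.62*np.percentile(gg[r<52],90))
    k,lab,st,ce=cv2.connectedComponentsWithStats(m.astype(np.uint8));out=[]
    for i in range(1,k):
        q=L[lab==i];e=np.ptp(q,0)[:2]
        if 3<e.min() and e.max()<13 and np.hypot(*q.mean(0)[:2])<54: out.append(np.r_[q.mean(0)[:2],e])
    return np.array(out)
E
python3 - <<'E'
from h import *
import pickle
np.set_printoptions(suppress=True,precision=1)
A0,B0=pickle.load(open('ab.pkl','rb'));A,B=pickle.load(open('ab2.pkl','rb'))
t=np.radians(16);F0=np.array([[np.cos(t),np.sin(t),0],[-np.sin(t),np.cos(t),0],[0,0,1]])
for I,c in((A0,[505.8,371.5,9]),(B0,[509.1,374.6,7.5])): 
    h=holes(I,np.array(c),F0);print(np.c_[h,np.hypot(h[:,0],h[:,1]),np.degrees(np.arctan2(h[:,1],h[:,0]))],h[:,:2].mean(0))
s=ctrl.sense();M=R.from_euler('xyz',s['tool_rot'],degrees=True).as_matrix()
F=np.array([-M[:,0],M[:,1],-M[:,2]]);c=s['ee_pos']-10.9*F[2]+8*F[2]
for I in(A,B):
    h=holes(I,c,F);print('held',np.c_[h,np.hypot(h[:,0],h[:,1]),np.degrees(np.arctan2(h[:,1],h[:,0]))])
E
```

```text
[[ -15.5  -36.9   10.2    9.    40.  -112.7]
 [ -15.5   39.6    9.4    9.1   42.5  111.3]
 [  16.3  -37.     9.5    9.4   40.5  -66.2]
 [  38.9  -14.5    9.8    9.3   41.5  -20.5]
 [  38.9   16.8    9.3    9.3   42.4   23.3]] [12.6 -6.4]
[[  37.6  -15.5   10.1   11.    40.6  -22.4]
 [  37.7   16.    10.4   10.2   41.    23. ]
 [  15.1  -37.9   11.4   10.9   40.8  -68.3]
 [  15.3   38.7   11.3   10.7   41.6   68.5]
 [ -16.6  -37.9   10.2   10.1   41.3 -113.6]
 [ -16.1   38.8   11.3   10.5   42.   112.6]
 [ -38.4  -15.7   10.8   10.8   41.5 -157.8]
 [ -38.7   16.1   11.4   10.6   41.9  157.4]] [-0.5  0.3]
held [[ 35.4 -19.6  10.1   9.6  40.5 -29. ]
 [-18.8  34.8  10.2   9.7  39.6 118.3]
 [ 36.   12.7   9.7  10.5  38.2  19.4]
 [ 13.7  35.2  10.3  10.   37.8  68.8]]
held [[ 38.7  16.6  10.9  10.   42.1  23.2]
 [ 38.7 -15.2  10.6  10.3  41.6 -21.5]
 [ 16.2  39.   11.   10.8  42.2  67.5]
 [ 16.2 -37.6  10.6  10.8  40.9 -66.7]]
```

```bash
python3 - <<'E'
from h import *
import pickle
A,B=pickle.load(open('ab.pkl','rb'))
r0=np.array([684,-7,90.])
for s,I,oo in(('A',A,[686.1,-5.9,94.5]),('B',B,[680.7,-7.6,88.6])):
    L=(cloud(I)-np.array(oo))@Q.T
    m=((I['color'].max(-1)<50)&(abs(L[...,2])<5)&(np.linalg.norm(L,axis=-1)<105)).astype(np.uint8)
    c=max(cv2.findContours(m,cv2.RETR_EXTERNAL,cv2.CHAIN_APPROX_NONE)[0],key=cv2.contourArea)[:,0]
    D=(rayp(I,c.astype(float),r0,n)-r0)@Q.T; rect=cv2.minAreaRect(D[:,:2].astype(np.float32))
    w=(L[...,2]>46)&(abs(L[...,0])<30)&(abs(L[...,1])<30)
    H=(rayp(I,np.argwhere(w)[:,::-1].astype(float),r0+n*(54 if s=='B' else 51),n)-r0)@Q.T
    print(s,'deck centre',np.round(rect[0],1),np.round(rect[1],1),'head',H[:,:2].mean(0).round(1),w.sum())
    # grey-level head check: bench height under
    P=cloud(I);b=P[160:330,380:400] if s=='A' else P[120:250,380:400]
    print(' bench z near',np.median(b[...,2]).round(1))
    for h in(8,):
        pass
E
```

```text
A deck centre [-1.9 -1.2] [124.3 121.2] head [-3.9 -3.3] 32
 bench z near 1.7
B deck centre [-1.2 -0.1] [123.4 122. ] head [-0.4  0.5] 38
 bench z near -0.6
```

```bash
cat >> h.py <<'E'
r0=np.array([684,-7,90.])
def go(h,x=-1.,y=-.3,th=-12): delta(r0+x*X+y*Y+n*(h+10.9),Rtool(th))
def where():
    s=ctrl.sense();M=R.from_euler('xyz',s['tool_rot'],degrees=True).as_matrix();p=Q@(s['ee_pos']-r0)-[0,0,10.9]
    print('loc',p.round(2),'th',np.degrees(np.arctan2(-M[:,0]@Y,-M[:,0]@X)).round(2),'F',(Q@s['ft_force']).round(1),'T',(Q@s['torque']).round(2),'t',round(s['time'],2),'op',round(s['opening'],3))
E
python3 -c "
from h import *
where();go(57);go(60)"
```

```text
loc [ 1.42  3.46 99.47] th -11.71 F [-0.9  0.7 -1.7] T [0.01 0.6  0.01] t 7.33 op 0.594
t 7.33 mm [ 1.6 -4.3 42.5] deg [ 0.14 -0.04  0.29] -> delta_pos [0.0079, -0.0214, 0.2123] turn [0.003, -0.0009, 0.0064] rows>= 1.0
t 7.33 mm [ 1.6 -4.3 39.5] deg [ 0.14 -0.04  0.29] -> delta_pos [0.0079, -0.0214, 0.1973] turn [0.003, -0.0009, 0.0064] rows>= 1.0
```

```bash
python3 -c "
from h import *
for i in range(6):
    where(); imaging.snapshot('top')
print(ctrl.sense()['joint_velocities'].round(2))"
```

```text
loc [ 1.42  3.46 99.47] th -11.71 F [-0.9  0.7 -1.7] T [0.01 0.6  0.01] t 7.33 op 0.594
loc [ 1.43  3.33 99.41] th -11.72 F [-1.4  0.2 -1.1] T [-0.02  0.57 -0.  ] t 7.38 op 0.598
loc [ 1.48  3.19 99.38] th -11.73 F [-0.3 -1.1 -1.3] T [-0.    0.58 -0.01] t 7.43 op 0.6
loc [ 1.47  3.05 99.32] th -11.74 F [-0.1  0.  -1.9] T [0.01 0.59 0.  ] t 7.48 op 0.594
loc [ 1.46  2.95 99.28] th -11.75 F [-0.5 -0.3 -1.6] T [-0.05  0.63  0.02] t 7.53 op 0.594
loc [ 1.46  2.84 99.23] th -11.75 F [-0.6  0.4 -2.1] T [0.   0.63 0.  ] t 7.58 op 0.596
[-0.21 -0.02  0.06  0.03 -0.   -0.02]
```

Request:
drive_tool([
  {"delta_pos": [0.001, -0.003, 0.04], "turn": [0, 0, 0]},
  {"delta_pos": [0.002, -0.006, 0.08], "turn": [0, 0, 0]},
  {"delta_pos": [0.003, -0.009, 0.12], "turn": [0, 0, 0]},
  {"delta_pos": [0.004, -0.012, 0.16], "turn": [0, 0, 0]},
  {"delta_pos": [0.005, -0.015, 0.18], "turn": [0, 0, 0.005]},
  {"delta_pos": [0.005, -0.015, 0.18], "turn": [0, 0, 0.005]},
  {"delta_pos": [0.005, -0.015, 0.18], "turn": [0, 0, 0.005]},
  {"delta_pos": [0.005, -0.015, 0.18], "turn": [0, 0, 0.005]},
  {"delta_pos": [0.005, -0.015, 0.18], "turn": [0, 0, 0.005]},
  {"delta_pos": [0.005, -0.015, 0.18], "turn": [0, 0, 0.005]},
])

```text
time: 8.47
ee_pos: [653.1, -2.8, 157.6]
tool_rot: [174.4, 24.4, 159.3]
ft_force: [0.5, -0.2, -1.8]
opening: 0.598
grip_force: 63.3
```

```bash
python3 - <<'E'
from h import *
where()
A=avg('scene',4);B=avg('top',4);where()
s=ctrl.sense();M=R.from_euler('xyz',s['tool_rot'],degrees=True).as_matrix()
F=np.array([-M[:,0],M[:,1],-M[:,2]]);c=s['ee_pos']-2.9*F[2]
G=41.2*np.array([[np.cos(a),np.sin(a)] for a in np.radians(22.5+45*np.arange(8))])
for nm,I in(('A',A),('B',B)):
    h=holes(I,c,F)[:,:2];i=np.argmin(np.linalg.norm(h[:,None]-G,axis=-1),1);d=h-G[i];print(nm,d.round(1).tolist(),'mean',d.mean(0).round(2),'loc X,Y',(Q@(F.T@np.r_[d.mean(0),0]))[:2].round(2))
go(56)
a=A['color'];v,u=235,285
cv2.imwrite('pics/g3.png',cv2.resize(a[v-40:v+40,u-40:u+40],(560,560),interpolation=cv2.INTER_CUBIC)[...,::-1])
E
```

```text
loc [ 0.27  0.09 63.55] th -11.98 F [-0.3 -0.2 -1.9] T [-0.01  0.66  0.01] t 8.47 op 0.598
loc [-1.400e-01  5.000e-02  6.321e+01] th -11.99 F [-1.  -0.7 -2.7] T [ 0.03  0.6  -0.02] t 8.87 op 0.597
A [[-2.2, -3.2], [-2.6, -2.6], [-2.6, -3.1], [-2.3, -2.7]] mean [-2.42 -2.91] loc X,Y [-2.97 -2.34]
B [[0.9, 0.7], [1.0, 0.6], [0.9, 0.7], [0.8, 0.5]] mean [0.87 0.64] loc X,Y [0.98 0.44]
t 8.87 mm [ 0.8 -0.5  7.2] deg [ 0.1  -0.05  0.01] -> delta_pos [0.0038, -0.0027, 0.036] turn [0.0023, -0.0011, 0.0003] rows>= 0.2
```

View pics/g3.png

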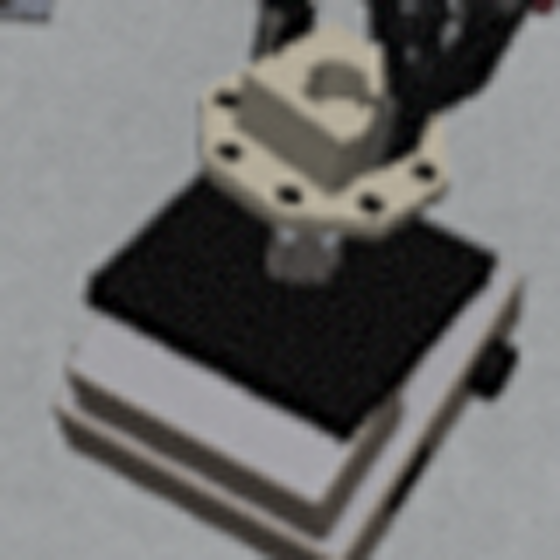

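The picture shows the carrier at (310,150) squarely above the spindle, with the keyed shaft visible below the flange at (300,250). Next I descend onto the head.

```bash
python3 -c "
from h import *
where();go(50,-1.5,-.2);go(44,-1.5,-.2)"
```

```text
loc [-1.400e-01  5.000e-02  6.321e+01] th -11.99 F [-1.  -0.7 -2.7] T [ 0.03  0.6  -0.02] t 8.87 op 0.597
t 8.87 mm [ 1.3 -0.5 13.2] deg [ 0.1  -0.05  0.01] -> delta_pos [0.0063, -0.0027, 0.066] turn [0.0023, -0.0011, 0.0003] rows>= 0.3
t 8.87 mm [ 1.3 -0.6 19.2] deg [ 0.1  -0.05  0.01] -> delta_pos [0.0063, -0.0028, 0.096] turn [0.0023, -0.0011, 0.0003] rows>= 0.5
```

Request:
drive_tool([
  {"delta_pos": [0.0065, -0.0025, 0.01], "turn": [0.002, -0.001, 0]},
  {"delta_pos": [0.0065, -0.0025, 0.02], "turn": [0.002, -0.001, 0]},
  {"delta_pos": [0.0065, -0.0025, 0.03], "turn": [0.002, -0.001, 0]},
  {"delta_pos": [0.0065, -0.0025, 0.036], "turn": [0.002, -0.001, 0]},
  {"delta_pos": [0.0065, -0.0025, 0.042], "turn": [0.002, -0.001, 0]},
  {"delta_pos": [0.0065, -0.0025, 0.048], "turn": [0.002, -0.001, 0]},
  {"delta_pos": [0.0065, -0.0025, 0.054], "turn": [0.002, -0.001, 0]},
  {"delta_pos": [0.0065, -0.0025, 0.06], "turn": [0.002, -0.001, 0]},
  {"delta_pos": [0.0065, -0.0025, 0.064], "turn": [0.002, -0.001, 0]},
  {"delta_pos": [0.0065, -0.0025, 0.066], "turn": [0.002, -0.001, 0]},
])

```text
time: 9.7
ee_pos: [657.1, -3.6, 144.4]
tool_rot: [174.5, 24.4, 159.3]
ft_force: [-0.6, -0.2, -2.1]
opening: 0.596
grip_force: 63.3
```

```bash
python3 -c "
from h import *
where();go(40,-1.5,-.2)"
```

```text
loc [-1.56 -0.16 49.86] th -11.99 F [-1.4 -0.3 -1.6] T [-0.03  0.6  -0.03] t 9.7 op 0.596
t 9.7 mm [-0.1 -0.   9.9] deg [ 0.02 -0.01  0.01] -> delta_pos [-0.0003, -0.0002, 0.0493] turn [0.0003, -0.0002, 0.0002] rows>= 0.2
```

Request:
drive_tool([
  {"delta_pos": [0, 0, 0.01], "turn": [0, 0, 0]},
  {"delta_pos": [0, 0, 0.02], "turn": [0, 0, 0]},
  {"delta_pos": [0, 0, 0.03], "turn": [0, 0, 0]},
  {"delta_pos": [0, 0, 0.04], "turn": [0, 0, 0]},
  {"delta_pos": [0, 0, 0.05], "turn": [0, 0, 0]},
  {"delta_pos": [0, 0, 0.06], "turn": [0, 0, 0]},
  {"delta_pos": [0, 0, 0.07], "turn": [0, 0, 0]},
  {"delta_pos": [0, 0, 0.08], "turn": [0, 0, 0]},
  {"delta_pos": [0, 0, 0.09], "turn": [0, 0, 0]},
  {"delta_pos": [0, 0, 0.1], "turn": [0, 0, 0]},
])

```text
time: 10.53
ee_pos: [665.6, -4.7, 126.2]
tool_rot: [174.5, 24.4, 159.3]
ft_force: [-0.6, -0.1, -1.6]
opening: 0.595
grip_force: 63.3
```

```bash
python3 -c "
from h import *
where();go(22,-1.5,-.2)"
```

```text
loc [-1.53 -0.13 29.77] th -11.99 F [-1.2 -0.2 -1.2] T [ 0.01  0.57 -0.  ] t 10.53 op 0.595
t 10.53 mm [-0.  -0.1  7.8] deg [ 0.02 -0.01  0.01] -> delta_pos [-0.0002, -0.0003, 0.0388] turn [0.0004, -0.0001, 0.0002] rows>= 0.2
```

Request:
drive_tool([
  {"delta_pos": [0, 0, 0.007], "turn": [0, 0, 0]},
  {"delta_pos": [0, 0, 0.014], "turn": [0, 0, 0]},
  {"delta_pos": [0, 0, 0.02], "turn": [0, 0, 0]},
  {"delta_pos": [0, 0, 0.025], "turn": [0, 0, 0]},
  {"delta_pos": [0, 0, 0.03], "turn": [0, 0, 0]},
  {"delta_pos": [0, 0, 0.035], "turn": [0, 0, 0]},
  {"delta_pos": [0, 0, 0.04], "turn": [0, 0, 0]},
  {"delta_pos": [0, 0, 0.044], "turn": [0, 0, 0]},
  {"delta_pos": [0, 0, 0.048], "turn": [0, 0, 0]},
  {"delta_pos": [0, 0, 0.052], "turn": [0, 0, 0]},
])

```text
time: 11.37
ee_pos: [669.9, -5.2, 116.9]
tool_rot: [174.5, 24.4, 159.3]
ft_force: [-0.5, -0.6, -2.3]
opening: 0.598
grip_force: 63.3
```

```bash
python3 -c "
from h import *
where();go(0,-1.5,-.2)"
```

```text
loc [-1.53 -0.12 19.5 ] th -11.99 F [-1.3 -0.7 -1.9] T [-0.04  0.62 -0.  ] t 11.37 op 0.598
t 11.37 mm [-0.1 -0.1 19.5] deg [ 0.02 -0.01  0.01] -> delta_pos [-0.0003, -0.0004, 0.0975] turn [0.0004, -0.0001, 0.0003] rows>= 0.5
```

Request:
drive_tool([
  {"delta_pos": [0, 0, 0.01], "turn": [0, 0, 0]},
  {"delta_pos": [0, 0, 0.02], "turn": [0, 0, 0]},
  {"delta_pos": [0, 0, 0.03], "turn": [0, 0, 0]},
  {"delta_pos": [0, 0, 0.04], "turn": [0, 0, 0]},
  {"delta_pos": [0, 0, 0.05], "turn": [0, 0, 0]},
  {"delta_pos": [0, 0, 0.06], "turn": [0, 0, 0]},
  {"delta_pos": [0, 0, 0.068], "turn": [0, 0, 0]},
  {"delta_pos": [0, 0, 0.076], "turn": [0, 0, 0]},
  {"delta_pos": [0, 0, 0.082], "turn": [0, 0, 0]},
  {"delta_pos": [0, 0, 0.087], "turn": [0, 0, 0]},
])

```text
time: 12.2
ee_pos: [677.1, -6.2, 101.0]
tool_rot: [174.5, 24.4, 159.3]
ft_force: [0.0, -0.5, -2.5]
opening: 0.593
grip_force: 63.3
```

```bash
python3 -c "
from h import *
where();go(-1,-1.5,-.2)"
```

```text
loc [-1.61 -0.11  2.01] th -11.99 F [-1.  -0.5 -2.3] T [-0.04  0.63 -0.01] t 12.2 op 0.593
t 12.2 mm [-0.1 -0.1  3. ] deg [ 0.01 -0.01  0.01] -> delta_pos [-0.0006, -0.0003, 0.015] turn [0.0003, -0.0003, 0.0003] rows>= 0.1
```

Request:
drive_tool([
  {"delta_pos": [0, 0, 0.002], "turn": [0, 0, 0]},
  {"delta_pos": [0, 0, 0.004], "turn": [0, 0, 0]},
  {"delta_pos": [0, 0, 0.006], "turn": [0, 0, 0]},
  {"delta_pos": [0, 0, 0.008], "turn": [0, 0, 0]},
  {"delta_pos": [0, 0, 0.009], "turn": [0, 0, 0]},
  {"delta_pos": [0, 0, 0.01], "turn": [0, 0, 0]},
  {"delta_pos": [0, 0, 0.011], "turn": [0, 0, 0]},
  {"delta_pos": [0, 0, 0.012], "turn": [0, 0, 0]},
  {"delta_pos": [0, 0, 0.012], "turn": [0, 0, 0]},
  {"delta_pos": [0, 0, 0.012], "turn": [0, 0, 0]},
])

```text
time: 13.03
ee_pos: [677.9, -6.3, 99.7]
tool_rot: [174.4, 24.4, 159.3]
ft_force: [-9.5, 1.1, 10.0]
opening: 0.599
grip_force: 65.2
```

```bash
python3 -c "
from h import *
where()"
```

```text
loc [-1.48 -0.15  0.54] th -11.99 F [-4.4 -0.2 13.1] T [0.17 1.26 0.03] t 13.03 op 0.599
```

The carrier is home, with contact at 0.5 mm. Release and back off.

Request:
drive_tool([
  {"delta_pos": [0, 0, -0.005], "turn": [0, 0, 0]},
  {"delta_pos": [0, 0, -0.005], "turn": [0, 0, 0]},
  {"delta_pos": [0, 0, -0.005], "turn": [0, 0, 0]},
  {"delta_pos": [0, 0, -0.005], "turn": [0, 0, 0]},
  {"delta_pos": [0, 0, -0.005], "turn": [0, 0, 0]},
  {"delta_pos": [0, 0, -0.005], "turn": [0, 0, 0]},
  {"delta_pos": [0, 0, -0.005], "turn": [0, 0, 0]},
  {"delta_pos": [0, 0, -0.005], "turn": [0, 0, 0]},
  {"delta_pos": [0, 0, -0.005], "turn": [0, 0, 0]},
  {"delta_pos": [0, 0, -0.005], "turn": [0, 0, 0]},
], hand=1)

```text
time: 13.87
ee_pos: [677.7, -6.3, 99.9]
tool_rot: [174.5, 24.4, 159.3]
ft_force: [0.5, 0.4, -0.8]
opening: 1.003
grip_force: 0.0
```

Request:
drive_tool([
  {"delta_pos": [0, 0, -0.04], "turn": [0, 0, 0]},
  {"delta_pos": [0, 0, -0.1], "turn": [0, 0, 0]},
  {"delta_pos": [0, 0, -0.18], "turn": [0, 0, 0]},
  {"delta_pos": [0, 0, -0.28], "turn": [0, 0, 0]},
  {"delta_pos": [0, 0, -0.38], "turn": [0, 0, 0]},
  {"delta_pos": [0, 0, -0.48], "turn": [0, 0, 0]},
  {"delta_pos": [0, 0, -0.58], "turn": [0, 0, 0]},
  {"delta_pos": [0, 0, -0.66], "turn": [0, 0, 0]},
  {"delta_pos": [0, 0, -0.7], "turn": [0, 0, 0]},
  {"delta_pos": [0, 0, -0.7], "turn": [0, 0, 0]},
])

```text
time: 14.7
ee_pos: [619.5, 1.5, 229.8]
tool_rot: [174.4, 24.6, 159.2]
ft_force: [0.3, 0.1, 0.6]
opening: 1.002
grip_force: 0.0
```

```bash
python3 - <<'E'
from h import *
import pickle
np.set_printoptions(suppress=True,precision=1)
A=avg('scene',4);B=avg('top',4);where();pickle.dump((A,B),open('ab3.pkl','wb'))
t=np.radians(-12);F=np.array([np.cos(t)*X+np.sin(t)*Y,-np.sin(t)*X+np.cos(t)*Y,n])
G=41.2*np.array([[np.cos(a),np.sin(a)] for a in np.radians(22.5+45*np.arange(8))])
for nm,I in(('A',A),('B',B)):
    h=holes(I,r0-1.5*X+n*8.,F)
    if len(h):
        h=h[:,:2];d=h-G[np.argmin(np.linalg.norm(h[:,None]-G,axis=-1),1)];print(nm,d.tolist())
# plate: colour mask around
A0,B0=pickle.load(open('ab.pkl','rb'))
for nm,I in(('A',A0),('B',B0)):
    P=cloud(I);c=ray(B0,412,200,5)
    z0=1.7 if nm=='A' else -.6
    t=P[(np.linalg.norm(P[...,:2]-c[:2],axis=-1)<60)&(P[...,2]-z0>22)&(P[...,2]-z0<36)]
    r=np.linalg.norm(P[...,:2]-c[:2],axis=-1)<60
    print(nm,c,'tab',len(t),t.mean(0) if len(t) else '')
    u0,v0=proj(I,c)[0].astype(int);print(I['color'][v0-6:v0+6:3,u0-6:u0+6:3].tolist())
a=A['color'];b=B['color']
f=lambda im,u,v,r=40,k=390:cv2.resize(im[v-r:v+r,u-r:u+r],(k,k),interpolation=cv2.INTER_CUBIC)
ua,va=proj(A,[c])[0].astype(int)
cv2.imwrite('pics/g4.png',np.hstack([f(b,412,200,24),f(a,ua,va,24)])[...,::-1]);print(ua,va)
E
```

```text
loc [ -2.1  -0.2 140. ] th -11.99 F [ 0.1 -0.4 -0.2] T [-0.1  0.4  0. ] t 15.1 op 1.002
A [[-0.9100284477382736, 14.719447544121309], [-2.903575337823824, -3.3865676839931513], [-3.6940043079595117, -3.2830360021958356], [-2.8828434410516763, -3.439526263077102], [-3.215601383141008, -3.014482086245657]]
B [[0.025559142224850007, 0.10826940260594498], [0.6646918284049335, -0.06723560695109398], [0.32967444321096906, 0.5736601881594012], [0.1976725986700405, 0.11804824103412415]]
A [ 541.9 -219.2    5. ] tab 18 [ 567.1 -213.8   30. ]
[[[122, 124, 132], [134, 135, 137], [145, 148, 149], [150, 153, 153]], [[111, 115, 124], [108, 111, 122], [150, 152, 153], [109, 112, 122]], [[107, 110, 121], [106, 107, 115], [134, 137, 140], [110, 113, 123]], [[109, 112, 123], [112, 116, 128], [95, 97, 105], [110, 113, 124]]]
B [ 541.9 -219.2    5. ] tab 19 [ 568.1 -211.    28.2]
[[[103, 105, 119], [71, 70, 77], [79, 81, 89], [105, 107, 122]], [[106, 107, 122], [103, 105, 119], [103, 106, 120], [103, 104, 119]], [[103, 104, 120], [104, 106, 120], [143, 143, 148], [102, 104, 118]], [[117, 118, 128], [104, 104, 120], [139, 139, 145], [114, 114, 118]]]
247 187
```

View pics/g4.png

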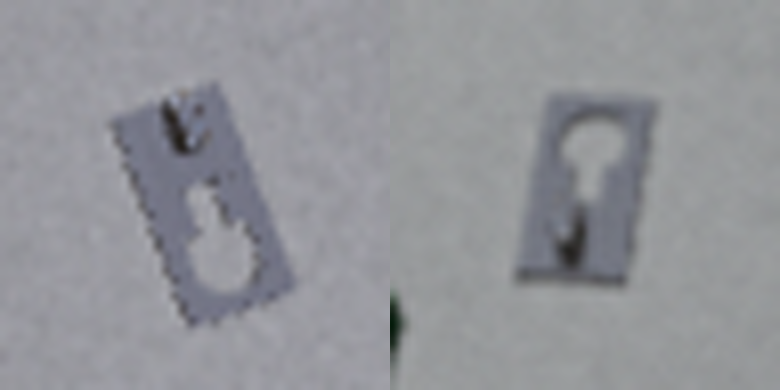

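The carrier reads as seated at the spindle in both views. The plate lies flat, with the hole at crop (225,255) and the tab at (185,125) in the top view. I'll measure its outline.

```bash
python3 - <<'E'
from h import *
import pickle
A,B=pickle.load(open('ab3.pkl','rb'))
for nm,I,(u,v) in(('A',A,(247,187)),('B',B,(412,200))):
    c=I['color'].astype(int);m=((c[...,2]-c[...,0])>7).astype(np.uint8);w=np.zeros_like(m);w[v-24:v+24,u-24:u+24]=1
    cs=max(cv2.findContours(m*w,cv2.RETR_EXTERNAL,cv2.CHAIN_APPROX_NONE)[0],key=cv2.contourArea)[:,0].astype(float)
    p=rayp(I,cs,np.array([0,0,5.]),np.array([0,0,1.]))[:,:2];print(nm,cv2.contourArea(cs.astype(np.float32)),cv2.minAreaRect(p.astype(np.float32)))
    # hole+slot: enclosed not-blue
    P=rayp(I,np.argwhere((m*w)>0)[:,::-1].astype(float),np.array([0,0,5.]),np.array([0,0,1.]))
    print('  mean of mask',P.mean(0))
E
```

```text
A 165.0 ((535.6333618164062, -224.5587921142578), (86.02613067626953, 44.9058837890625), 18.97321128845215)
  mean of mask [ 538.33074278 -223.98866167    5.        ]
B 419.5 ((533.994384765625, -215.81336975097656), (127.24998474121094, 67.99580383300781), 19.84233283996582)
  mean of mask [ 541.94471601 -218.11680535    5.        ]
```

```bash
python3 - <<'E'
from h import *
import pickle
A,B=pickle.load(open('ab3.pkl','rb'))
I=B;u,v=412,200
c=cv2.GaussianBlur(I['color'],(3,3),0).astype(int)
for th in(9,11,12):
    m=((c[...,2]-c[...,0])>th).astype(np.uint8);w=np.zeros_like(m);w[v-20:v+20,u-18:u+18]=1
    m=cv2.morphologyEx(m*w,cv2.MORPH_OPEN,np.ones((2,2)))
    cs=max(cv2.findContours(m,cv2.RETR_EXTERNAL,cv2.CHAIN_APPROX_NONE)[0],key=cv2.contourArea)[:,0].astype(float)
    p=rayp(I,cs,np.array([0,0,5.]),np.array([0,0,1.]))[:,:2];print(th,cv2.minAreaRect(p.astype(np.float32)))
for t in [(564,-212.8,60)]:
    delta([t[0],t[1],200],[180,0,199]);delta([t[0],t[1],100],[180,0,199])
print(ctrl.sense()['joint_positions'].round(0))
E
```

```text
9 ((536.3861083984375, -225.30679321289062), (89.21973419189453, 46.67103576660156), 19.289064407348633)
11 ((536.7754516601562, -225.12918090820312), (85.71605682373047, 43.894020080566406), 19.856834411621094)
12 ((536.84423828125, -225.05117797851562), (84.71296691894531, 42.42938232421875), 18.86260223388672)
t 15.1 mm [ -11.7 -222.    12.4] deg [ -3.2   25.18 -37.92] -> delta_pos [-0.0584, -1.1099, 0.0618] turn [-0.0712, 0.5596, -0.8427] rows>= 6.4
t 15.1 mm [  29.5 -230.7  103.1] deg [ -3.2   25.18 -37.92] -> delta_pos [0.1476, -1.1537, 0.5153] turn [-0.0712, 0.5596, -0.8427] rows>= 6.4
[ -6.   9. -26.  30.  -0.  13.]
```

Request:
drive_tool([
  {"delta_pos": [0, -0.06, 0], "turn": [-0.007, 0.05, -0.08]},
  {"delta_pos": [0, -0.16, 0.01], "turn": [-0.014, 0.11, -0.16]},
  {"delta_pos": [-0.01, -0.28, 0.02], "turn": [-0.02, 0.17, -0.25]},
  {"delta_pos": [-0.02, -0.4, 0.03], "turn": [-0.03, 0.23, -0.34]},
  {"delta_pos": [-0.03, -0.52, 0.04], "turn": [-0.035, 0.28, -0.42]},
  {"delta_pos": [-0.04, -0.64, 0.05], "turn": [-0.04, 0.34, -0.51]},
  {"delta_pos": [-0.05, -0.76, 0.06], "turn": [-0.05, 0.4, -0.6]},
  {"delta_pos": [-0.05, -0.88, 0.06], "turn": [-0.06, 0.46, -0.69]},
  {"delta_pos": [-0.06, -0.96, 0.06], "turn": [-0.066, 0.51, -0.77]},
  {"delta_pos": [-0.06, -1, 0.06], "turn": [-0.071, 0.56, -0.843]},
])

```text
time: 15.93
ee_pos: [570.9, -194.6, 202.5]
tool_rot: [-180.0, -0.1, -160.9]
ft_force: [0.3, 0.0, 0.1]
opening: 0.999
grip_force: 0.0
```

```bash
python3 - <<'E'
from h import *
delta([565,-215,60],[180,0,199.3])
E
```

```text
t 15.93 mm [ 12.  -17.4 142.5] deg [-0.01 -0.1  -0.22] -> delta_pos [0.06, -0.0869, 0.7127] turn [-0.0002, -0.0022, -0.0049] rows>= 3.5
```

Request:
drive_tool([
  {"delta_pos": [0.02, -0.03, 0.08], "turn": [0, 0, 0]},
  {"delta_pos": [0.04, -0.06, 0.2], "turn": [0, 0, 0]},
  {"delta_pos": [0.055, -0.08, 0.34], "turn": [0, 0, 0]},
  {"delta_pos": [0.055, -0.08, 0.48], "turn": [0, 0, 0]},
  {"delta_pos": [0.055, -0.08, 0.6], "turn": [0, 0, 0]},
  {"delta_pos": [0.055, -0.08, 0.68], "turn": [0, 0, 0]},
  {"delta_pos": [0.055, -0.08, 0.71], "turn": [0, 0, 0]},
  {"delta_pos": [0.055, -0.08, 0.71], "turn": [0, 0, 0]},
  {"delta_pos": [0.055, -0.08, 0.71], "turn": [0, 0, 0]},
  {"delta_pos": [0.055, -0.08, 0.71], "turn": [0, 0, 0]},
], hand=0.6)

```text
time: 16.77
ee_pos: [567.2, -211.3, 62.5]
tool_rot: [-179.9, 0.1, -161.0]
ft_force: [-0.5, -0.4, 0.4]
opening: 0.599
grip_force: 0.0
```

```bash
python3 - <<'E'
from h import *
A=avg('scene',2);B=avg('top',2)
f=lambda im,u,v,r=24,k=390:cv2.resize(im[v-r:v+r,u-r:u+r],(k,k),interpolation=cv2.INTER_CUBIC)
cv2.imwrite('pics/g5.png',np.hstack([f(B['color'],412,195),f(A['color'],247,187)])[...,::-1])
delta([565,-215,8],[180,0,199.3])
E
```

```text
t 16.97 mm [ 3.2 -2.9 54.3] deg [-0.11  0.12 -0.28] -> delta_pos [0.0158, -0.0147, 0.2714] turn [-0.0024, 0.0027, -0.0063] rows>= 1.3
```

View pics/g5.png

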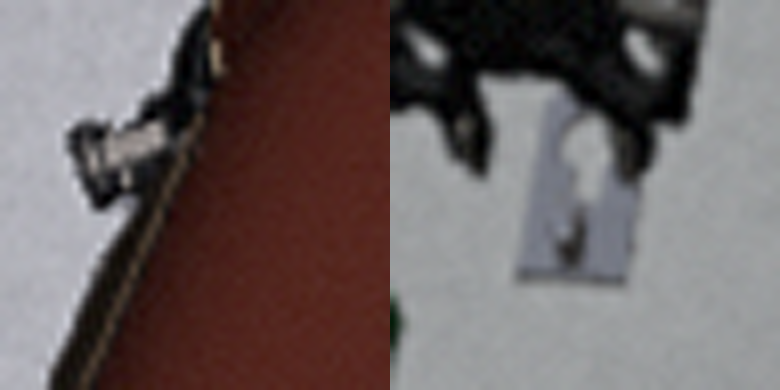

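```bash
python3 - <<'E'
from h import *
A=avg('scene',1)
s=ctrl.sense();M=R.from_euler('xyz',s['tool_rot'],degrees=True)
p=s['ee_pos']+M.apply([[0,-25,-8],[0,25,-8],[0,0,0],[0,0,54]])
p=np.vstack([p,[565,-215,30],[565,-215,5]])
print(((proj(A,p)-[247,187])*390/48+195+[390,0]).round(0).tolist())
E
```

```text
[[487.0, 158.0], [617.0, 164.0], [555.0, 172.0], [575.0, 247.0], [560.0, 210.0], [569.0, 244.0]]
```

The right crop (scene) shows the fingertips at (480,170) and (635,175) straddling the tab line at (572,240). Going down on the tab.

Request:
drive_tool([
  {"delta_pos": [0.005, -0.003, 0.03], "turn": [0, 0, -0.006]},
  {"delta_pos": [0.01, -0.006, 0.08], "turn": [0, 0, -0.006]},
  {"delta_pos": [0.013, -0.008, 0.13], "turn": [0, 0, -0.006]},
  {"delta_pos": [0.013, -0.008, 0.17], "turn": [0, 0, -0.006]},
  {"delta_pos": [0.013, -0.008, 0.2], "turn": [0, 0, -0.006]},
  {"delta_pos": [0.013, -0.008, 0.23], "turn": [0, 0, -0.006]},
  {"delta_pos": [0.013, -0.008, 0.25], "turn": [0, 0, -0.006]},
  {"delta_pos": [0.013, -0.008, 0.265], "turn": [0, 0, -0.006]},
  {"delta_pos": [0.013, -0.008, 0.265], "turn": [0, 0, -0.006]},
  {"delta_pos": [0.013, -0.008, 0.265], "turn": [0, 0, -0.006]},
])

```text
time: 17.85
ee_pos: [564.5, -213.3, 8.3]
tool_rot: [-180.0, 0.1, -160.7]
ft_force: [-0.2, 1.0, -1.0]
opening: 0.601
grip_force: 0.0
```

Request:
drive_tool([
  {"delta_pos": [0, 0, 0], "turn": [0, 0, 0]},
  {"delta_pos": [0, 0, 0], "turn": [0, 0, 0]},
  {"delta_pos": [0, 0, 0], "turn": [0, 0, 0]},
  {"delta_pos": [0, 0, 0], "turn": [0, 0, 0]},
  {"delta_pos": [0, 0, 0], "turn": [0, 0, 0]},
  {"delta_pos": [0, 0, 0], "turn": [0, 0, 0]},
  {"delta_pos": [0, 0, 0], "turn": [0, 0, 0]},
  {"delta_pos": [0, 0, 0], "turn": [0, 0, 0]},
  {"delta_pos": [0, 0, 0], "turn": [0, 0, 0]},
  {"delta_pos": [0, 0, 0], "turn": [0, 0, 0]},
], hand=0)

```text
time: 18.68
ee_pos: [564.7, -213.4, 8.8]
tool_rot: [-179.9, 0.1, -160.7]
ft_force: [0.9, 1.1, 5.4]
opening: 0.081
grip_force: 59.9
```

```bash
cat >> h.py <<'E'
def gop(g,s=0.,x=-1.1,y=-.2,th=0.): delta(r0+(x+52.2+s)*X+y*Y+n*(g+8.8),Rtool(th))
def wherep():
    s=ctrl.sense();M=R.from_euler('xyz',s['tool_rot'],degrees=True).as_matrix();p=Q@(s['ee_pos']-r0)-[52.2-1.1,-.2,8.8]
    print('hole rel',p.round(2),'th',np.degrees(np.arctan2(-M[:,0]@Y,-M[:,0]@X)).round(2),'F',(Q@s['ft_force']).round(1),'T',(Q@s['torque']).round(2),'t',round(s['time'],2),'op',round(s['opening'],3))
E
python3 - <<'E'
from h import *
delta([565,-213.5,180],[180,0,199.3])
gop(100)
E
```

```text
t 18.68 mm [  -0.5   -0.4 -171.2] deg [-0.08  0.09 -0.01] -> delta_pos [-0.0024, -0.0019, -0.8562] turn [-0.0017, 0.0019, -0.0003] rows>= 4.1
t 18.68 mm [-181.3  154.9 -201.4] deg [  5.8  -24.44  26.42] -> delta_pos [-0.9063, 0.7743, -1.0069] turn [0.1289, -0.543, 0.587] rows>= 7.5
```

Request:
drive_tool([
  {"delta_pos": [0, 0, -0.02], "turn": [0, 0, 0]},
  {"delta_pos": [0, 0, -0.07], "turn": [0, 0, 0]},
  {"delta_pos": [0, 0, -0.15], "turn": [0, 0, 0]},
  {"delta_pos": [0, 0, -0.26], "turn": [0, 0, 0]},
  {"delta_pos": [0, 0, -0.38], "turn": [0, 0, 0]},
  {"delta_pos": [0, 0, -0.5], "turn": [0, 0, 0]},
  {"delta_pos": [0, 0, -0.62], "turn": [0, 0, 0]},
  {"delta_pos": [0, 0, -0.73], "turn": [0, 0, 0]},
  {"delta_pos": [0, 0, -0.82], "turn": [0, 0, 0]},
  {"delta_pos": [0, 0, -0.86], "turn": [0, 0, 0]},
])

```text
time: 19.52
ee_pos: [565.1, -213.6, 183.6]
tool_rot: [-179.8, 0.2, -160.7]
ft_force: [0.7, 0.1, -1.0]
opening: 0.079
grip_force: 59.0
```

```bash
python3 - <<'E'
from h import *
wherep();gop(100)
E
```

```text
hole rel [ -93.78 -220.23  114.34] th 29.13 F [ 0.2  0.2 -1.1] T [ 0.05 -0.02 -0.01] t 19.52 op 0.079
t 19.52 mm [-180.8  155.3  -26.5] deg [  5.71 -24.3   26.44] -> delta_pos [-0.9038, 0.7765, -0.1327] turn [0.127, -0.5401, 0.5875] rows>= 5.8
```

Request:
drive_tool([
  {"delta_pos": [-0.05, 0.04, -0.02], "turn": [0.01, -0.04, 0.05]},
  {"delta_pos": [-0.13, 0.11, -0.05], "turn": [0.02, -0.1, 0.11]},
  {"delta_pos": [-0.23, 0.2, -0.08], "turn": [0.04, -0.17, 0.18]},
  {"delta_pos": [-0.34, 0.29, -0.11], "turn": [0.055, -0.23, 0.25]},
  {"delta_pos": [-0.45, 0.39, -0.13], "turn": [0.07, -0.3, 0.32]},
  {"delta_pos": [-0.56, 0.48, -0.133], "turn": [0.085, -0.36, 0.39]},
  {"delta_pos": [-0.67, 0.58, -0.133], "turn": [0.1, -0.42, 0.46]},
  {"delta_pos": [-0.78, 0.67, -0.133], "turn": [0.115, -0.48, 0.53]},
  {"delta_pos": [-0.86, 0.74, -0.133], "turn": [0.123, -0.52, 0.57]},
  {"delta_pos": [-0.9, 0.775, -0.133], "turn": [0.127, -0.54, 0.5875]},
])

```text
time: 20.35
ee_pos: [682.4, -4.6, 206.3]
tool_rot: [179.8, 24.8, 172.4]
ft_force: [0.1, -0.2, -1.7]
opening: 0.076
grip_force: 59.1
```

Request:
drive_tool([
  {"delta_pos": [0, 0, 0.01], "turn": [0, 0, 0]},
  {"delta_pos": [0, 0, 0.03], "turn": [0, 0, 0]},
  {"delta_pos": [0, 0, 0.06], "turn": [0, 0, 0]},
  {"delta_pos": [0, 0, 0.09], "turn": [0, 0, 0]},
  {"delta_pos": [0, 0, 0.1], "turn": [0, 0, 0]},
  {"delta_pos": [0, 0, 0.1], "turn": [0, 0, 0]},
  {"delta_pos": [0, 0, 0.1], "turn": [0, 0, 0]},
  {"delta_pos": [0, 0, 0.1], "turn": [0, 0, 0]},
  {"delta_pos": [0, 0, 0.1], "turn": [0, 0, 0]},
  {"delta_pos": [0, 0, 0.1], "turn": [0, 0, 0]},
])

```text
time: 21.18
ee_pos: [691.3, -8.6, 189.1]
tool_rot: [179.9, 24.8, 172.4]
ft_force: [-0.4, 0.0, -1.2]
opening: 0.076
grip_force: 59.1
```

```bash
python3 - <<'E'
from h import *
wherep();gop(68)
A=avg('scene',4);B=avg('top',4);wherep()
f=lambda im,u,v,r=32,k=390:cv2.resize(im[v-r:v+r,u-r:u+r],(k,k),interpolation=cv2.INTER_CUBIC)
cv2.imwrite('pics/g6.png',np.hstack([f(B['color'],345,148),f(A['color'],287,228)])[...,::-1])
import pickle;pickle.dump((A,B),open('ab4.pkl','wb'))
E
```

```text
hole rel [-2.47 -0.39 77.91] th -0.04 F [-0.8 -0.  -0.9] T [ 0.01  0.52 -0.  ] t 21.18 op 0.076
t 21.18 mm [-2.5  0.4  9.9] deg [ 0.06 -0.17 -0.04] -> delta_pos [-0.0125, 0.0019, 0.0495] turn [0.0013, -0.0038, -0.0008] rows>= 0.2
hole rel [-2.71 -0.29 77.68] th -0.03 F [-1.   0.5 -1.9] T [-0.03  0.56 -0.07] t 21.58 op 0.08
```

View pics/g6.png

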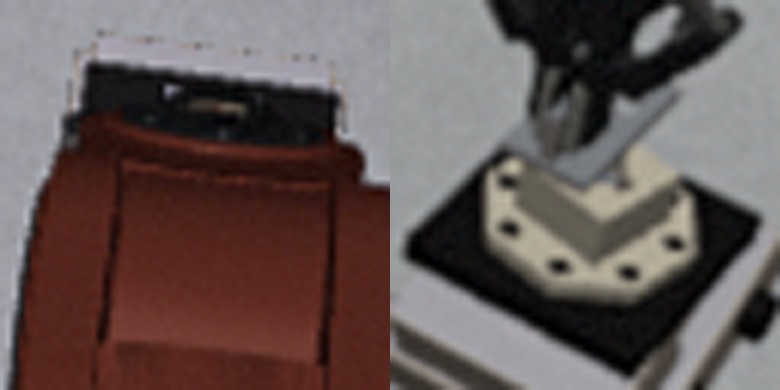

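The scene crop shows the plate held level over the boss. Its near corner is at (585,187) and its far corner at (680,90); the head is hidden beneath it. I'll compare the corners with what is expected.

```bash
python3 - <<'E'
from h import *
import pickle
A,B=pickle.load(open('ab4.pkl','rb'))
s=ctrl.sense();M=R.from_euler('xyz',s['tool_rot'],degrees=True).as_matrix()
F=np.array([-M[:,0],M[:,1],-M[:,2]])
o=s['ee_pos']-8.8*F[2]-52.2*F[0]
p=o+np.array([[65,22,5],[-21,22,5],[65,-22,5]])@F
print(((proj(A,p)-[287-32,228-32])*390/64+[390,0]).round(0).tolist())
# observed corners -> plate frame on top plane
uv=(np.array([[585,187],[680,90]])-[390,0])*64/390+[255,196]
print(((rayp(A,uv,o+5*F[2],F[2])-o)@F.T).round(1).tolist())
# edge y=+22 via mask: bluish grey
c=A['color'].astype(int);m=((c[...,2]-c[...,0])>7);vu=np.argwhere(m[196:240,255:310])+[196,255]
L=(rayp(A,vu[:,::-1].astype(float),o+5*F[2],F[2])-o)@F.T
k=(abs(L[:,0]-22)<60)&(abs(L[:,1])<40);L=L[k];print(len(L),'x range',np.sort(L[:,0])[[0,2,-3,-1]].round(1),'y top',np.sort(L[:,1])[-8:].round(1))
gop(58)
E
```

```text
[[587.0, 186.0], [683.0, 89.0], [500.0, 141.0]]
[[66.2, 21.9, 5.0], [-19.5, 21.1, 5.0]]
30 x range [-13.6  -2.3  60.7  62.2] y top [16.1 16.1 16.2 16.3 16.4 16.4 18.3 24.5]
t 21.58 mm [-2.8  0.3 19.7] deg [ 0.06 -0.19 -0.03] -> delta_pos [-0.0139, 0.0014, 0.0983] turn [0.0014, -0.0043, -0.0006] rows>= 0.5
```

Request:
drive_tool([
  {"delta_pos": [-0.004, 0.001, 0.02], "turn": [0.001, -0.004, 0]},
  {"delta_pos": [-0.008, 0.001, 0.04], "turn": [0.001, -0.004, 0]},
  {"delta_pos": [-0.008, 0.001, 0.06], "turn": [0.001, -0.004, 0]},
  {"delta_pos": [-0.008, 0.001, 0.08], "turn": [0.001, -0.004, 0]},
  {"delta_pos": [-0.008, 0.001, 0.09], "turn": [0.001, -0.004, 0]},
  {"delta_pos": [-0.008, 0.001, 0.1], "turn": [0.001, -0.004, 0]},
  {"delta_pos": [-0.008, 0.001, 0.11], "turn": [0.001, -0.004, 0]},
  {"delta_pos": [-0.008, 0.001, 0.12], "turn": [0.001, -0.004, 0]},
  {"delta_pos": [-0.008, 0.001, 0.128], "turn": [0.001, -0.004, 0]},
  {"delta_pos": [-0.008, 0.001, 0.134], "turn": [0.001, -0.004, 0]},
])

```text
time: 22.42
ee_pos: [703.9, -10.0, 165.0]
tool_rot: [180.0, 25.0, 172.4]
ft_force: [0.4, 0.2, -1.5]
opening: 0.08
grip_force: 59.1
```

```bash
python3 - <<'E'
from h import *
wherep();gop(42,-1.3)
E
```

```text
hole rel [-1.19 -0.13 50.69] th -0.04 F [-0.3  0.2 -1.5] T [0.02 0.52 0.01] t 22.42 op 0.08
t 22.42 mm [0.1 0.1 8.7] deg [ 0.01 -0.02 -0.04] -> delta_pos [0.0005, 0.0006, 0.0435] turn [0.0003, -0.0004, -0.0008] rows>= 0.2
```

Request:
drive_tool([
  {"delta_pos": [0, 0, 0.008], "turn": [0, 0, 0]},
  {"delta_pos": [0, 0, 0.016], "turn": [0, 0, 0]},
  {"delta_pos": [0, 0, 0.024], "turn": [0, 0, 0]},
  {"delta_pos": [0, 0, 0.032], "turn": [0, 0, 0]},
  {"delta_pos": [0, 0, 0.04], "turn": [0, 0, 0]},
  {"delta_pos": [0, 0, 0.047], "turn": [0, 0, 0]},
  {"delta_pos": [0, 0, 0.053], "turn": [0, 0, 0]},
  {"delta_pos": [0, 0, 0.059], "turn": [0, 0, 0]},
  {"delta_pos": [0, 0, 0.062], "turn": [0, 0, 0]},
  {"delta_pos": [0, 0, 0.065], "turn": [0, 0, 0]},
])

```text
time: 23.25
ee_pos: [709.4, -10.7, 153.4]
tool_rot: [180.0, 25.0, 172.4]
ft_force: [0.4, -0.5, -1.3]
opening: 0.077
grip_force: 59.1
```

```bash
python3 - <<'E'
from h import *
wherep()
E
```

```text
hole rel [-1.09 -0.12 37.79] th -0.04 F [-0.2 -0.5 -1.3] T [ 0.02  0.52 -0.03] t 23.25 op 0.077
```

Request:
drive_tool([
  {"delta_pos": [0.01, 0, 0], "turn": [0, 0, 0]},
  {"delta_pos": [0.02, 0, 0], "turn": [0, 0, 0]},
  {"delta_pos": [0.03, 0, 0], "turn": [0, 0, 0]},
  {"delta_pos": [0.042, 0, 0], "turn": [0, 0, 0]},
  {"delta_pos": [0.054, 0, 0], "turn": [0, 0, 0]},
  {"delta_pos": [0.066, 0, 0], "turn": [0, 0, 0]},
  {"delta_pos": [0.078, 0, 0], "turn": [0, 0, 0]},
  {"delta_pos": [0.09, 0, 0], "turn": [0, 0, 0]},
  {"delta_pos": [0.1, 0, 0], "turn": [0, 0, 0]},
  {"delta_pos": [0.11, 0, 0], "turn": [0, 0, 0]},
])

```text
time: 24.08
ee_pos: [689.3, -8.0, 144.0]
tool_rot: [180.0, 25.0, 172.4]
ft_force: [0.2, 0.4, -1.1]
opening: 0.076
grip_force: 59.1
```

```bash
python3 - <<'E'
from h import *
wherep()
E
```

```text
hole rel [-23.38  -0.1   37.86] th -0.04 F [-0.3  0.4 -1. ] T [-0.07  0.52  0.  ] t 24.08 op 0.076
```

Request:
drive_tool([
  {"delta_pos": [0.004, 0, 0], "turn": [0, 0, 0]},
  {"delta_pos": [0.007, 0, 0], "turn": [0, 0, 0]},
  {"delta_pos": [0.01, 0, 0], "turn": [0, 0, 0]},
  {"delta_pos": [0.013, 0, 0], "turn": [0, 0, 0]},
  {"delta_pos": [0.015, 0, 0], "turn": [0, 0, 0]},
  {"delta_pos": [0.017, 0, 0], "turn": [0, 0, 0]},
  {"delta_pos": [0.018, 0, 0], "turn": [0, 0, 0]},
  {"delta_pos": [0.019, 0, 0], "turn": [0, 0, 0]},
  {"delta_pos": [0.02, 0, 0], "turn": [0, 0, 0]},
  {"delta_pos": [0.02, 0, 0], "turn": [0, 0, 0]},
])

```text
time: 24.92
ee_pos: [685.9, -7.5, 142.4]
tool_rot: [180.0, 25.0, 172.4]
ft_force: [0.1, -0.3, -1.5]
opening: 0.077
grip_force: 59.1
```

```bash
python3 - <<'E'
from h import *
wherep()
E
```

```text
hole rel [-27.23  -0.06  37.85] th -0.03 F [-0.5 -0.3 -1.5] T [-0.04  0.5  -0.02] t 24.92 op 0.077
```

Request:
drive_tool([
  {"delta_pos": [0.002, 0, 0], "turn": [0, 0, 0]},
  {"delta_pos": [0.004, 0, 0], "turn": [0, 0, 0]},
  {"delta_pos": [0.006, 0, 0], "turn": [0, 0, 0]},
  {"delta_pos": [0.008, 0, 0], "turn": [0, 0, 0]},
  {"delta_pos": [0.009, 0, 0], "turn": [0, 0, 0]},
  {"delta_pos": [0.01, 0, 0], "turn": [0, 0, 0]},
  {"delta_pos": [0.011, 0, 0], "turn": [0, 0, 0]},
  {"delta_pos": [0.012, 0, 0], "turn": [0, 0, 0]},
  {"delta_pos": [0.012, 0, 0], "turn": [0, 0, 0]},
  {"delta_pos": [0.012, 0, 0], "turn": [0, 0, 0]},
])

```text
time: 25.75
ee_pos: [683.8, -7.3, 141.4]
tool_rot: [180.0, 25.0, 172.4]
ft_force: [-0.3, 0.2, -0.6]
opening: 0.076
grip_force: 59.1
```

```bash
python3 - <<'E'
from h import *
wherep()
E
```

```text
hole rel [-29.54  -0.09  37.88] th -0.03 F [-0.5  0.2 -0.4] T [0.   0.48 0.01] t 25.75 op 0.076
```

Request:
drive_tool([
  {"delta_pos": [0.002, 0, 0], "turn": [0, 0, 0]},
  {"delta_pos": [0.004, 0, 0], "turn": [0, 0, 0]},
  {"delta_pos": [0.006, 0, 0], "turn": [0, 0, 0]},
  {"delta_pos": [0.008, 0, 0], "turn": [0, 0, 0]},
  {"delta_pos": [0.009, 0, 0], "turn": [0, 0, 0]},
  {"delta_pos": [0.01, 0, 0], "turn": [0, 0, 0]},
  {"delta_pos": [0.011, 0, 0], "turn": [0, 0, 0]},
  {"delta_pos": [0.012, 0, 0], "turn": [0, 0, 0]},
  {"delta_pos": [0.012, 0, 0], "turn": [0, 0, 0]},
  {"delta_pos": [0.012, 0, 0], "turn": [0, 0, 0]},
])

```text
time: 26.58
ee_pos: [682.4, -7.1, 141.0]
tool_rot: [180.0, 25.1, 172.4]
ft_force: [4.7, -0.6, -0.7]
opening: 0.078
grip_force: 58.9
```

```bash
python3 - <<'E'
from h import *
wherep()
A=avg('scene',2)
f=lambda im,u,v,r=32,k=560:cv2.resize(im[v-r:v+r,u-r:u+r],(k,k),interpolation=cv2.INTER_CUBIC)
cv2.imwrite('pics/g7.png',f(A['color'],287,228)[...,::-1])
E
```

```text
hole rel [-30.94  -0.12  38.09] th -0.04 F [ 4.   0.  -2.6] T [ 0.   -0.65 -0.02] t 26.58 op 0.078
```

View pics/g7.png

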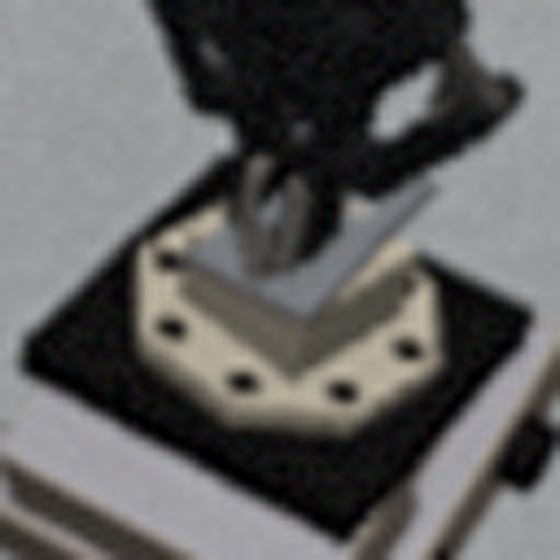

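The picture shows the plate lying over the boss, slid downhill, with its near corner at (300,310). The 4 N uphill force says the neck has met the slot end. Next: lower onto the carrier, then release.

Request:
drive_tool([
  {"delta_pos": [-0.003, 0, 0.001], "turn": [0, 0, 0]},
  {"delta_pos": [-0.003, 0, 0.003], "turn": [0, 0, 0]},
  {"delta_pos": [-0.003, 0, 0.005], "turn": [0, 0, 0]},
  {"delta_pos": [-0.003, 0, 0.006], "turn": [0, 0, 0]},
  {"delta_pos": [-0.003, 0, 0.007], "turn": [0, 0, 0]},
  {"delta_pos": [-0.003, 0, 0.008], "turn": [0, 0, 0]},
  {"delta_pos": [-0.003, 0, 0.009], "turn": [0, 0, 0]},
  {"delta_pos": [-0.003, 0, 0.01], "turn": [0, 0, 0]},
  {"delta_pos": [-0.003, 0, 0.01], "turn": [0, 0, 0]},
  {"delta_pos": [-0.003, 0, 0.01], "turn": [0, 0, 0]},
])

```text
time: 27.52
ee_pos: [683.2, -7.2, 139.6]
tool_rot: [180.0, 25.0, 172.4]
ft_force: [-3.2, 0.0, 9.6]
opening: 0.08
grip_force: 60.7
```

```bash
python3 - <<'E'
from h import *
wherep()
E
```

```text
hole rel [-30.86  -0.08  36.53] th -0.03 F [ 1.2 -0.4 10. ] T [-0.03 -0.04 -0.06] t 27.52 op 0.08
```

Request:
drive_tool([
  {"delta_pos": [0, 0, -0.004], "turn": [0, 0, 0]},
  {"delta_pos": [0, 0, -0.004], "turn": [0, 0, 0]},
  {"delta_pos": [0, 0, -0.004], "turn": [0, 0, 0]},
  {"delta_pos": [0, 0, -0.004], "turn": [0, 0, 0]},
  {"delta_pos": [0, 0, -0.004], "turn": [0, 0, 0]},
  {"delta_pos": [0, 0, -0.004], "turn": [0, 0, 0]},
  {"delta_pos": [0, 0, -0.004], "turn": [0, 0, 0]},
  {"delta_pos": [0, 0, -0.004], "turn": [0, 0, 0]},
  {"delta_pos": [0, 0, -0.004], "turn": [0, 0, 0]},
  {"delta_pos": [0, 0, -0.004], "turn": [0, 0, 0]},
], hand=0.5)

```text
time: 28.35
ee_pos: [682.6, -7.1, 139.5]
tool_rot: [180.0, 25.0, 172.4]
ft_force: [0.5, 0.6, -0.2]
opening: 0.501
grip_force: 0.0
```

Request:
drive_tool([
  {"delta_pos": [0, 0, -0.03], "turn": [0, 0, 0]},
  {"delta_pos": [0, 0, -0.08], "turn": [0, 0, 0]},
  {"delta_pos": [0, 0, -0.15], "turn": [0, 0, 0]},
  {"delta_pos": [0, 0, -0.25], "turn": [0, 0, 0]},
  {"delta_pos": [0, 0, -0.37], "turn": [0, 0, 0]},
  {"delta_pos": [0, 0, -0.5], "turn": [0, 0, 0]},
  {"delta_pos": [0, 0, -0.62], "turn": [0, 0, 0]},
  {"delta_pos": [0, 0, -0.74], "turn": [0, 0, 0]},
  {"delta_pos": [0, 0, -0.8], "turn": [0, 0, 0]},
  {"delta_pos": [0, 0, -0.8], "turn": [0, 0, 0]},
])

```text
time: 29.18
ee_pos: [616.1, 1.8, 289.1]
tool_rot: [180.0, 25.3, 172.4]
ft_force: [-1.3, 0.6, 0.4]
opening: 0.5
grip_force: 0.0
```

Request:
drive_tool([
  {"delta_pos": [0.1, 0, 0], "turn": [0, 0, 0]},
  {"delta_pos": [0.2, 0, 0], "turn": [0, 0, 0]},
  {"delta_pos": [0.3, 0, 0], "turn": [0, 0, 0]},
  {"delta_pos": [0.4, 0, 0], "turn": [0, 0, 0]},
  {"delta_pos": [0.5, 0, 0], "turn": [0, 0, 0]},
  {"delta_pos": [0.6, 0, 0], "turn": [0, 0, 0]},
  {"delta_pos": [0.6, 0, 0], "turn": [0, 0, 0]},
  {"delta_pos": [0.6, 0, 0], "turn": [0, 0, 0]},
  {"delta_pos": [0.6, 0, 0], "turn": [0, 0, 0]},
  {"delta_pos": [0.6, 0, 0], "turn": [0, 0, 0]},
])

```text
time: 30.02
ee_pos: [508.8, 15.9, 234.4]
tool_rot: [180.0, 25.0, 172.4]
ft_force: [0.2, 0.4, -0.3]
opening: 0.502
grip_force: 0.0
```

```bash
python3 - <<'E'
from h import *
A=avg('scene',6);B=avg('top',2)
f=lambda im,u,v,r=32,k=390:cv2.resize(im[v-r:v+r,u-r:u+r],(k,k),interpolation=cv2.INTER_CUBIC)
cv2.imwrite('pics/g8.png',np.hstack([f(B['color'],345,148),f(A['color'],287,228)])[...,::-1])
P=cloud(A);L=(P-r0)@Q.T
c=A['color'].astype(int);m=(c[...,2]-c[...,0]>7)&(abs(L[...,0])<80)&(abs(L[...,1])<40)&(L[...,2]>34)&(L[...,2]<52)
q=P[m];o=q.mean(0);nn=np.linalg.svd(q-o)[2][2];nn*=np.sign(nn[2]);print(m.sum(),(Q@(o-r0)).round(1),'angle to n',np.degrees(np.arccos(nn@n)).round(1))
hd=L[(L[...,2]>52)&(L[...,2]<64)&(np.hypot(L[...,0],L[...,1])<20)];print('head',len(hd),hd.mean(0) if len(hd) else '')
E
```

```text
23 [ 2.7  3.  44.6] angle to n 0.7
head 24 [ 1.29354116  0.73085246 55.75339229]
```

View pics/g8.png

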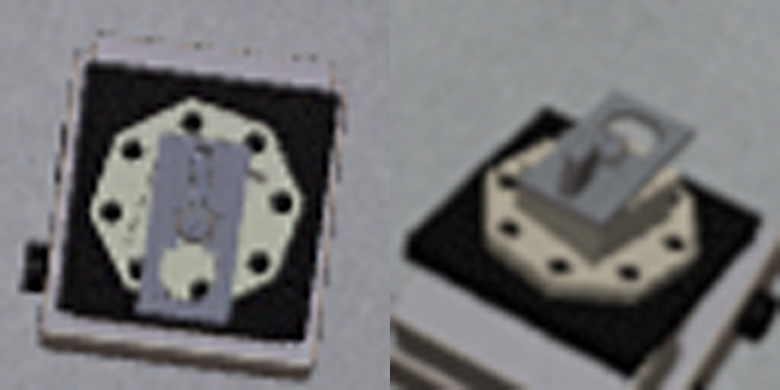

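The plate lies flat on the seated carrier. The head at (195,220) is over the slot end, the hole is downhill at (188,272), and the other carriers were not touched. Handing in.

```bash
python3 -c "
from h import *
print(ctrl.sign_off())"
```

```text
the job is handed in; nothing more can be done
None
```

I handed the job in at about 30 s of the 67 s allowed: carrier_a is home on the spindle and the plate is locked at the slot end, lying on the carrier. This is by my own force and camera checks, as sign-off gave no verdict.

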